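Clamp the sample jar and start the bench shaker

ROBOT

A 6-joint arm with a two-finger parallel gripper is mounted at the origin on a cart in front of the work surface, level with it; the furniture and walls round the work are solid. World frame = base frame: x ahead of the robot, y to its left, z up, the work surface at z = 0. Lengths are in mm, angles in rad, forces in N, time in s.
With the tool pointing down it reaches from about 350 to 975 mm from the base axis. Payload 7.1 kg.
Tool frame: the origin (TCP) lies on the mounting face of the last link; the fingertips stand 182 mm ahead of it and the grasp point (between the pads) lies 163 mm ahead of it (ctrl.finger_overhang is the distance from the TCP to the fingertips, in mm); z points along the fingers, y is the direction in which the jaws open and shut (so a half turn about z gives the same grasp; the last joint's range is limited). The gripper opens to 88 mm and grips with 3 to 60 N. Pads are 20 mm wide; open, the fingers measure 115 mm over their backs; the gripper's body (75 mm by 178 mm) begins 61 mm behind the grasp point.
Start: joints at [1.087, 0.423, 1.63, -0, 1.089, -0.019], TCP at [280.121, 558.694, 404.675] pointing down, gripper open.
Joint ranges: [-3, 3], [-0.9, 2.11], [0.09, 2.58], [-1.31, 4.45], [0.11, 2.69], [-2.54, 2.54]. Speed limits (rad/s): [2.39, 2.39, 3.01, 3.14, 3.14, 3.14].

INTERFACE

Orientations are given as a rotation vector (axis times angle).
In Python, from workcell import ctrl, viewer, recognise gives the robot as it stands.
- The arm moves only by the shell command python3 -m handwheel 'ROWS'. ROWS is JSON, a list of rows, each an object of numbers: "gripper": the closure, from 0 (fully open) to 1 (shut); "tx", "ty", "tz": the shift along the tool's x, y, z in m; "rx", "ry", "rz": the turn, a rotation vector about the tool's x, y, z in degrees. In form: [{"gripper": .., "tx": .., "ty": .., "tz": .., "rx": .., "ry": .., "rz": ..}, ...]. A call has 1 to 8 rows; each row shifts and turns the commanded pose from where the row before left it, along the tool's axes as they then stand; what a row does not reach is not made up. A row lasts 1/8 s, in which the tool goes at most 62.5 mm and 10.7 degrees, less where a joint would pass 70% of its speed; a pose out of reach is approached as far as the arm can. A call with a gripper value outside its range is refused whole. The fingers move at their own pace and stop on an object; the grip force is fixed at half the most. Time passes only in rows, so rows that do not move let the fingers close. It gives the time, the measured TCP pose, the force and the opening at its end, in the units of the state.
- ctrl.get_obs(): the state, without advancing time (a new reading comes with each control period).
- viewer.get_image(name): name is "side" or "top" or "wrist"; returns a dict with "image" (480x640x3 uint8, red, green, blue), "range_z" (480x640 float32, mm along the optical axis (not along the pixel's ray), 0 where there is no reading), "vfov" (degrees; the focal length in pixels is half the picture's height over the tangent of half this angle, whatever the lens; pixels are square), "cx", "cy" (the principal point, pixels), "extrinsics" (4x4, takes a point from world to camera coordinates); the wrist camera has in their place "T_tool_cam" (4x4, takes a point from camera to tool coordinates, whose origin is the TCP and whose axes are the flange's). Camera axes: x right, y up, looking along -z (the intrinsics and any distortion apply to the point x, -y, -z); pixel columns grow to the right and rows downward; lengths in mm; the calibration is good to about 2 mm. A picture is of the moment at which its call begins: read the wrist's pose just before it.
- ctrl.close_job(): hands the job in, once; it reports no verdict.
Trained networks look in a picture, given as the dict that the camera call returned (one of the last four; its "shot" number tells which), for a name from the list of things; names that differ only in an ending like _2 or _b are one class to them, and where a whole thing is asked for, a point or a joint stands for the part that bears it (a point fixed in the world has none). Each returns a list of dicts, best first, with "p" (0 to 1); they miss things now and then, are a little off and sometimes report something else, mostly with a low value. They report only what shows in the picture. A call takes as long as a camera call. They do not tell look-alikes from the thing itself.
- recognise(picture, name): "xy" ([column, row] as shares, 0 to 1, of the picture: columns of its width, rows of its height, amid what is visible of it).
The state is a dict: "t": time; "qpos": joint angles; "qvel": joint speeds; "joint_torque": joint torques, N m; "ee_pos": TCP position; "orientation": TCP orientation; "ft_force": force on the tool from outside, world axes, zero at the start; "moment": the same for the moment, N m; "width": finger opening in mm.
Only numpy, scipy, OpenCV 4.12 (cv2) and the standard library are available. Lean on these libraries where they do the work, as an engineer would, in place of code of your own. Each camera call takes 0.05 s, during which the arm holds its last target.

TASK

The sample jar stands loose on the bench shaker. First screw its clamp fully home onto the jar with the black T-handle (the thread is left-handed, so turn it anticlockwise seen from above, until it stops); then flip the clear guard cover up and back until it stays open by itself, and press the upper half of the start rocker beneath it fully down to its stop, so that it stays on. Leave the cover open and the jar clamped, and do not push the other things on the table about.

Things in the scene. Friction and masses are not known exactly. Their poses are not given: they have to be found in the camera images.
- shaker: white bench shaker fixed to the table, 310 (x) x 240 (y) mm. Origin: centre of its underside; +x from front panel to back, +z up. Deck 80 mm high; the front (x -155 to -30) is a panel sloping 20 degrees, 38 mm high in front, 81 mm at its back; fixed dial (16 mm high) and display on it at y = +66. Platform top 95 mm, centred at x = +66. With the cover shut only the T-handle is higher than 201 mm.
- crossbar (a point): middle of the crossbar's top face, 192 mm above the table, at shaker x = +66, y = 0, on the clamp screw's upright axis. The steel crossbar (26 x 164 x 12 mm) lies along the shaker's y on two posts. Axes as the shaker's.
- clamp_handle: black T-handle of the jar clamp: bar 80 long, 16 wide, 16 mm high; pinch it across its 16 mm from above. Origin: centre of the bar, on the screw's axis; x along the bar, z up. Left-hand thread, 12 mm a turn: anticlockwise from above lowers it. Starts 1.6 to 3.2 rad (3 to 6 mm) short of its hard stop; turns with about 0.1 N m and stays where left; a steady 0.4 to 0.8 N m at the stop is hand-tight.
- flange (a point): underside of the 26 mm steel flange on the T-handle's stem, 34 mm below the bar's centre. Fully home it sits on the crossbar, and the bar's centre is 226 mm above the shaker's origin. Axes as the T-handle's.
- clamp_pad: round rubber pad on the end of the clamp spindle, 40 mm wide, 9 mm high, sprung (3 N/mm). Origin: centre of its underside, which meets the jar's lid about 1.4 rad before the T-handle's stop.
- guard_cover (a joint): angle of the clear guard cover: 0 shut, grows as its front edge swings up and back toward the machine's rear; 2.36 rad is the open stop. It moves by its weight (about 160 g): beyond 2.1 rad it falls open to the stop and stays, below 1.8 rad it falls shut. The cover is a box 92 mm wide, 64 mm from hinge to front wall, 24 mm deep.
- guard_hinge (a point): middle of the cover's hinge axis, which runs along the shaker's own y, 100 mm above the table near the panel's back edge. Axes as the shaker's. Hinge and clamp screw are rigid: a tight grip off the true path loads the hand, so yield to the side load.
- guard_handle (a point): middle of the steel bow handle on the cover's front: round bar 10 mm thick, 80 mm long along the shaker's y, 100 mm from the hinge axis, 36 mm ahead of the cover's front wall. Shut, it is 66 mm above the table and 27 mm above the panel; pinch it from above (closing along the shaker's x) or hook under it. It turns in a light grip (20 N) as the cover swings. Axes turn with the cover.
- start_rocker (a joint): angle of the black maintained start rocker under the cover: 0 off (far, upper half stands proud), 0.30 rad on (far half fully down against its hard stop). Stiff: takes 5 to 8 N at the middle of the far half all the way and stays where it is left, so follow it down until it bottoms.
- rocker_on (a point): surface point, middle of the rocker's far (upper) half, 25 x 56 mm: press here about 5 mm, down and toward the machine's back, 20 to 40 degrees from straight down. The open cover, leaning slightly back, stands about 20 mm behind this point, so lean the hand back toward the machine's front by 30 to 40 degrees. The whole rocker is 50 (up the slope) x 56 mm. Axes turn with the rocker.
- sample_jar: screw-lid jar 52 mm wide, 62 mm high, standing in the low nest ring on the shaker's platform under the pad. Origin: centre of its underside.
- blue_jar_1: bystander: blue-lidded sample jar, 60 mm wide, 75 mm high; origin under its centre
- blue_jar_2: bystander: blue-lidded sample jar, 60 mm wide, 75 mm high; origin under its centre
- tall_jar: bystander: white-lidded jar, 66 mm wide, 92 mm high; origin under its centre
- beaker: bystander: plastic beaker, 68 mm wide, 89 mm high; origin under its centre
- wash_bottle: bystander: squeeze wash bottle, 64 x 88 mm, 214 mm high; origin under its centre
- dish: bystander: petri dish, 90 mm wide, 15 mm high; origin under its centre
Mind the look-alikes: they are no part of the job. Leave any turquoise look-alike of the sample_jar alone.

How it is judged:
By the outcome, as a careful person would: the job done as asked, in the order asked, and still so for the second after the job is handed in, with the robot touching nothing.
It also fails if it takes over 64 s, if anything falls off the work surface, if the arm or the gripper's body presses on something with over 40 N, if the wrist force passes 120 N, or if a joint passes its speed limit or range.

## Working session

There is one attempt and no reset: what is moved stays moved. The work goes in short steps, Python scripts to look and compute and a shell command to move; the robot and the scene stay as the last step left them, time stands still between calls to the robot, and variables do not carry over. Pictures are saved under pics/ and viewed, and the job is handed in when it is done.

```bash
ls; mkdir -p pics
cat > h.py <<'E'
import numpy as np, cv2
from scipy.spatial.transform import Rotation as R
from workcell import ctrl, viewer, recognise
def shot(name,fn=None):
    o=ctrl.get_obs(); d=viewer.get_image(name)
    if fn: cv2.imwrite('pics/'+fn,d['image'][:,:,::-1])
    return o,d
def toolT(o):
    T=np.eye(4);T[:3,:3]=R.from_rotvec(o['orientation']).as_matrix();T[:3,3]=o['ee_pos'];return T
def camT(o,d):
    if 'extrinsics' in d: return np.linalg.inv(np.array(d['extrinsics']))
    return toolT(o)@np.array(d['T_tool_cam'])
def cloud(o,d):
    f=240/np.tan(np.radians(d['vfov'])/2)
    z=d['range_z'];v,u=np.mgrid[:480,:640]
    P=np.stack([(u-d['cx'])/f*z,-(v-d['cy'])/f*z,-z,np.ones_like(z)],-1)
    W=P@camT(o,d).T
    W=W[...,:3]; W[z<=0]=np.nan
    return W
E
python3 - <<'E'
from h import *
o=ctrl.get_obs();print({k:np.round(v,3) for k,v in o.items()})
for n in('top','side','wrist'):
    o,d=shot(n,n+'0.png')
    print(n,[ (k,d[k]) for k in d if k not in('image','range_z','extrinsics','T_tool_cam')])
    W=cloud(o,d)
    for nm in ['shaker','crossbar','clamp_handle','guard_hinge','guard_handle','rocker_on','sample_jar','flange','clamp_pad']:
        for r in recognise(d,nm)[:2]:
            c,rr=int(r['xy'][0]*640),int(r['xy'][1]*480)
            print(nm,round(r['p'],2),c,rr,np.round(W[min(rr,479),min(c,639)]))
E
```

```text
pics
{'t': np.float64(0.0), 'qpos': array([ 1.087,  0.424,  1.631, -0.   ,  1.089, -0.019]), 'qvel': array([-0.001, -0.   , -0.   ,  0.001,  0.001,  0.002]), 'joint_torque': array([-3.0000e-03, -5.4464e+01, -2.7365e+01,  6.4000e-02,  2.3000e-02,
       -0.0000e+00]), 'ee_pos': array([280.004, 558.446, 403.932]), 'orientation': array([-7.230e-01, -3.057e+00,  2.000e-03]), 'ft_force': array([ 0.014, -0.254, -0.535]), 'moment': array([-0.008,  0.024,  0.023]), 'width': np.float64(87.837)}
top [('vfov', 52.146766525525535), ('cx', 320.2559221371587), ('cy', 239.5923983678691), ('shot', 1)]
shaker 0.93 360 213 [ 611. -112.   93.]
shaker 0.37 457 208 [ 618. -384.   95.]
crossbar 0.79 358 216 [ 604. -107.   84.]
clamp_handle 0.68 361 172 [ 686. -104.  238.]
guard_hinge 0.57 358 216 [ 604. -107.   84.]
sample_jar 0.82 293 168 [754.  74.  64.]
sample_jar 0.82 435 175 [ 723. -336.   66.]
flange 0.83 362 175 [ 678. -106.  239.]
clamp_pad 0.4 360 188 [ 664. -108.  164.]
side [('vfov', 46.974009045865046), ('cx', 329.7449847222248), ('cy', 233.77199559999247), ('shot', 2)]
shaker 0.77 301 250 [610. -31.  81.]
shaker 0.55 420 381 [353. 383.  15.]
crossbar 0.62 300 248 [612. -24.  89.]
clamp_handle 0.49 271 185 [ 757. -536.   79.]
guard_hinge 0.96 296 249 [621. -21.  88.]
guard_handle 0.63 335 229 [ 529. -155.   87.]
sample_jar 0.98 282 289 [642. 106.  45.]
sample_jar 0.64 234 287 [755. 100.  43.]
flange 0.69 276 189 [674. -73. 226.]
clamp_pad 0.34 307 210 [ 622. -365.   59.]
clamp_pad 0.19 315 295 [551. 311. 150.]
wrist [('vfov', 71.30660999373798), ('cx', 314.042682661612), ('cy', 244.1312902103397), ('shot', 3)]
```

View pics/top0.png

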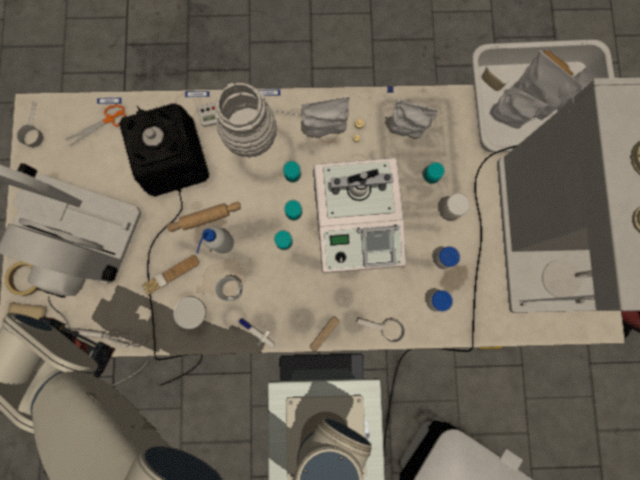

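View pics/side0.png

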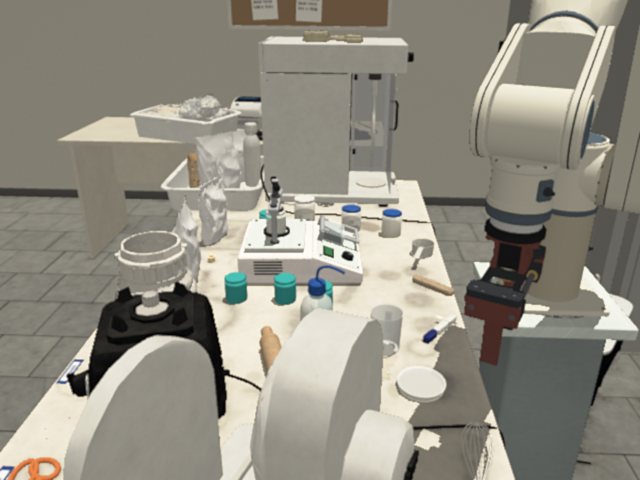

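View pics/wrist0.png

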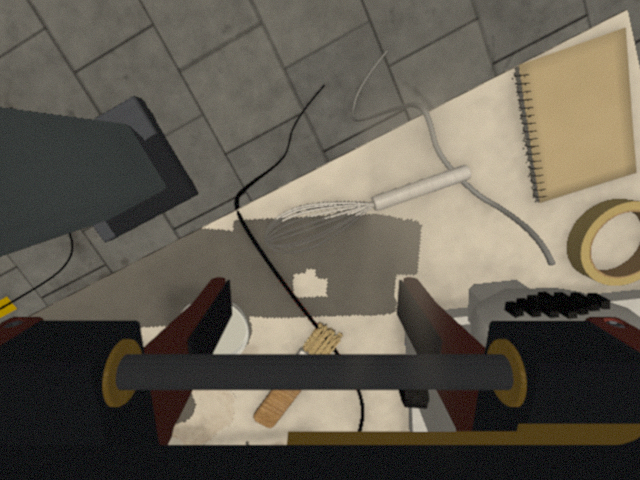

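Run:
```python
from h import *
o,d=shot('top'); W=cloud(o,d)
im=d['image'][145:285,300:420,::-1]
cv2.imwrite('pics/c1.png',cv2.resize(im,None,fx=5,fy=4.2*1.19/1.0 if 0 else 4.28,interpolation=cv2.INTER_CUBIC) if 0 else cv2.resize(im,(500,583),interpolation=cv2.INTER_CUBIC))
X=W[145:285,300:420].reshape(-1,3)
X=X[np.isfinite(X).all(1)]
def rep(n,m):
    P=X[m]; c,s,a=cv2.minAreaRect(P[:,:2].astype(np.float32)); print(n,len(P),'med',P.mean(0).round(1),'rect',np.round(c,1),np.round(s,1),round(a,1))
    return P
rep('shaker',X[:,2]>20)
rep('T',(X[:,2]>220))
rep('bar',(X[:,2]>180)&(X[:,2]<200))
rep('deck',(X[:,2]>72)&(X[:,2]<86))
rep('plat',(X[:,2]>90)&(X[:,2]<99))
P=X[X[:,2]>212];print(P.round(0).tolist())
P=X[(X[:,2]>180)&(X[:,2]<200)];print(P.round(0).tolist())
```

```text
shaker 9162 med [ 605.5 -110.6   89.9] rect [612.7 -89.3] [311.4 292.8] 3.7
T 218 med [ 678.5 -109.4  235.7] rect [ 680.  -109.8] [17.5 78.8] 13.6
bar 459 med [ 676.8 -111.1  191.5] rect [ 679.7 -110.5] [ 27.3 164.3] 2.9
deck 2676 med [ 619.6 -109.    78.9] rect [ 616.  -113.9] [307.3 240.2] 3.6
plat 2459 med [ 654.5 -114.2   94.5] rect [ 634.1 -113.2] [243.5 189.8] 3.4
[[694.0, -135.0, 237.0], [693.0, -137.0, 238.0], [693.0, -140.0, 238.0], [695.0, -143.0, 234.0], [692.0, -145.0, 241.0], [691.0, -127.0, 237.0], [690.0, -129.0, 241.0], [692.0, -133.0, 236.0], [692.0, -135.0, 234.0], [691.0, -137.0, 237.0], [692.0, -140.0, 235.0], [691.0, -143.0, 236.0], [690.0, -145.0, 239.0], [691.0, -148.0, 237.0], [689.0, -109.0, 238.0], [688.0, -112.0, 241.0], [689.0, -117.0, 237.0], [689.0, -120.0, 237.0], [689.0, -122.0, 236.0], [689.0, -125.0, 237.0], [689.0, -127.0, 236.0], [689.0, -130.0, 235.0], [688.0, -132.0, 238.0], [688.0, -135.0, 239.0], [688.0, -137.0, 239.0], [689.0, -140.0, 236.0], [689.0, -143.0, 234.0], [688.0, -145.0, 239.0], [689.0, -148.0, 233.0], [686.0, -104.0, 240.0], [686.0
[... 14588 characters left out ...]
186.0], [667.0, -90.0, 185.0], [666.0, -92.0, 190.0], [666.0, -95.0, 189.0], [668.0, -98.0, 182.0], [668.0, -101.0, 181.0], [667.0, -103.0, 185.0], [667.0, -106.0, 183.0], [664.0, -29.0, 193.0], [665.0, -32.0, 189.0], [663.0, -34.0, 194.0], [663.0, -37.0, 193.0], [664.0, -40.0, 191.0], [665.0, -42.0, 188.0], [665.0, -45.0, 187.0], [665.0, -48.0, 188.0], [664.0, -50.0, 189.0], [663.0, -53.0, 192.0], [664.0, -55.0, 188.0], [665.0, -58.0, 187.0], [666.0, -61.0, 181.0], [665.0, -63.0, 186.0], [665.0, -66.0, 186.0], [665.0, -69.0, 184.0], [664.0, -71.0, 186.0], [666.0, -74.0, 181.0], [663.0, -32.0, 186.0], [663.0, -35.0, 184.0], [663.0, -37.0, 186.0], [664.0, -40.0, 181.0], [663.0, -43.0, 182.0]]
```

View pics/c1.png

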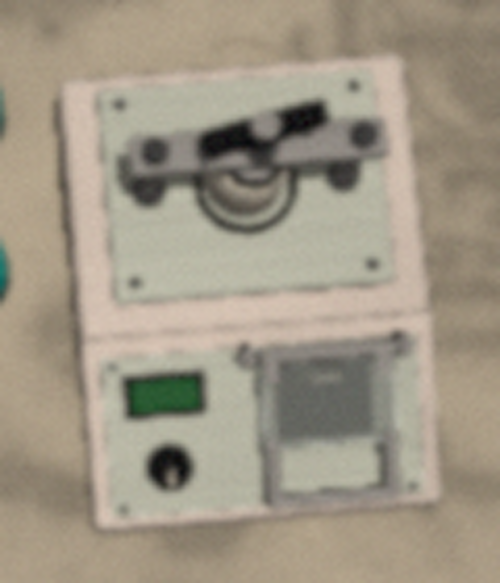

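```bash
cat >> h.py <<'E'
def down(yaw,lean=0):
    """tool z down, tool y at yaw deg"""
    a=np.radians(yaw);y=np.array([np.cos(a),np.sin(a),0]);z=np.array([0,0,-1.]);return np.stack([np.cross(y,z),y,z],1)
def go(p=None,Rt=None,grasp=True,o=None):
    """print tool-frame shift/turn to reach; p is grasp point target (163 ahead) if grasp else TCP"""
    o=o or ctrl.get_obs(); T=toolT(o); Rc=T[:3,:3]
    Rt=Rc if Rt is None else Rt
    g=T[:3,3]+163*Rc[:,2]*grasp
    print('t',round(float(o['t']),2),'tcp',T[:3,3].round(1),'grasp',g.round(1),'z',Rc[:,2].round(4),'y',Rc[:,1].round(4),'w',round(float(o['width']),1),'F',np.round(o['ft_force'],1),'M',np.round(o['moment'],2),'q',np.round(o['qpos'],2))
    if p is not None:
        tcp=np.array(p)-163*Rt[:,2]*grasp
        print('shift mm (tool axes)',(Rc.T@(tcp-T[:3,3])).round(1),' turn deg',np.degrees(R.from_matrix(Rc.T@Rt).as_rotvec()).round(1))
E
python3 - <<'E'
from h import *
go([679.8,-110.2,330],down(13.6))
o,d=shot('top');W=cloud(o,d)
for n in ['wash_bottle','beaker','blue_jar','tall_jar','dish','blue_jar_1']:
  try:
    for r in recognise(d,n)[:2]:
      c,rr=int(r['xy'][0]*640),int(r['xy'][1]*480);print(n,round(r['p'],2),c,rr,W[rr,c].round())
  except Exception as e: print(n,e)
E
```

```text
t 1.55 tcp [280.1 558.7 404.6] grasp [280.1 558.7 241.6] z [-1.e-04 -1.e-04 -1.e+00] y [ 4.482e-01  8.939e-01 -1.000e-04] w 87.9 F [0.8 0.1 0.2] M [-0.05  0.02 -0.03] q [ 1.09  0.42  1.63  0.    1.09 -0.02]
shift mm (tool axes) [-657.1 -418.8  -88.3]  turn deg [-0.   0.  49.8]
wash_bottle 0.92 218 243 [530. 277. 131.]
beaker 0.74 218 290 [408. 290.  58.]
beaker 0.52 360 186 [ 669. -107.  166.]
blue_jar 0.84 441 299 [ 367. -330.   70.]
blue_jar 0.64 445 258 [ 480. -347.   74.]
tall_jar 0.19 217 292 [402. 290.  74.]
dish 0.68 186 312 [350. 389.  17.]
blue_jar_1 0.84 441 299 [ 367. -330.   70.]
blue_jar_1 0.64 445 258 [ 480. -347.   74.]
```

```bash
python3 -m handwheel '[{"tz":-0.05},{"tz":-0.0383,"tx":-0.02,"ty":-0.0127},{"tx":-0.0470,"ty":-0.0299},{"tx":-0.0470,"ty":-0.0299},{"tx":-0.0470,"ty":-0.0299},{"tx":-0.0470,"ty":-0.0299},{"tx":-0.0470,"ty":-0.0299},{"tx":-0.0470,"ty":-0.0299}]'
python3 -m handwheel '[{"tx":-0.0470,"ty":-0.0299},{"tx":-0.0470,"ty":-0.0299},{"tx":-0.0470,"ty":-0.0299},{"tx":-0.0470,"ty":-0.0299},{"tx":-0.0470,"ty":-0.0299},{"tx":-0.0470,"ty":-0.0299},{"tx":-0.0470,"ty":-0.0299},{"tx":-0.026,"ty":-0.0174}]'
python3 -m handwheel '[{"rz":10},{"rz":10},{"rz":10},{"rz":10},{"rz":9.8},{}]'
python3 - <<'E'
from h import *
go([679.8,-110.2,330],down(13.6))
o,d=shot('wrist','w1.png')
W=cloud(o,d); m=(W[...,2]>221)&(W[...,2]<250)
P=W[m];P=P[(np.hypot(P[:,0]-680,P[:,1]+110)<60)]
print(len(P))
if len(P)>20: print(cv2.minAreaRect(P[:,:2].astype(np.float32)),P.mean(0),np.percentile(P[:,2],[5,50,95]))
m=(W[...,2]>186)&(W[...,2]<198);P=W[m];print(len(P))
if len(P)>20: print(cv2.minAreaRect(P[:,:2].astype(np.float32)),P.mean(0))
E
```

```text
t 1.9 tcp [280.1 558.7 404.7] grasp [280.1 558.7 241.7] z [ 0.  0. -1.] y [0.4483 0.8939 0.    ] w 87.8 F [-0.4  0.1 -1. ] M [ 0.01  0.   -0.04] q [ 1.09  0.42  1.63 -0.    1.09 -0.02]
shift mm (tool axes) [-657.1 -418.8  -88.3]  turn deg [ 0.   0.  49.8]
0
0$[0]: bad value
$[0]: bad value
$[0]: bad value
```

View pics/w1.png

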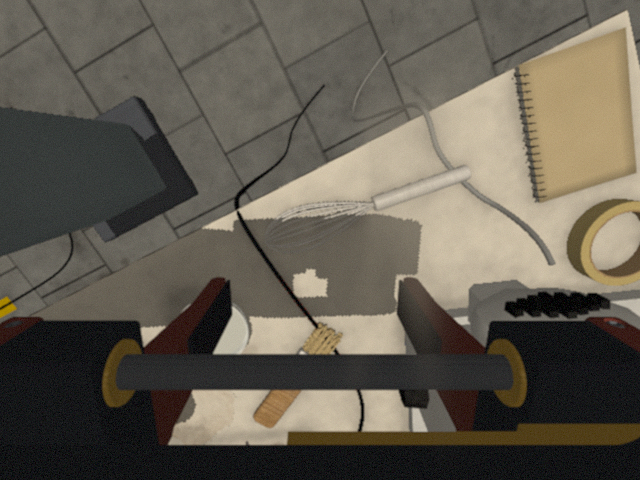

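```bash
python3 -m handwheel '[{"gripper":0,"tx":0,"ty":0,"tz":-0.05,"rx":0,"ry":0,"rz":0},{"gripper":0,"tx":-0.02,"ty":-0.0127,"tz":-0.0383,"rx":0,"ry":0,"rz":0},{"gripper":0,"tx":-0.047,"ty":-0.0299,"tz":0,"rx":0,"ry":0,"rz":0},{"gripper":0,"tx":-0.047,"ty":-0.0299,"tz":0,"rx":0,"ry":0,"rz":0},{"gripper":0,"tx":-0.047,"ty":-0.0299,"tz":0,"rx":0,"ry":0,"rz":0},{"gripper":0,"tx":-0.047,"ty":-0.0299,"tz":0,"rx":0,"ry":0,"rz":0},{"gripper":0,"tx":-0.047,"ty":-0.0299,"tz":0,"rx":0,"ry":0,"rz":0},{"gripper":0,"tx":-0.047,"ty":-0.0299,"tz":0,"rx":0,"ry":0,"rz":0}]'
```

```text
t: 2.95
ee_pos: [464.6, 250.0, 493.3]
orientation: [0.723, 3.057, 0.001]
ft_force: [0.4, 0.6, -0.4]
width: 87.9
```

```bash
python3 -m handwheel '[{"gripper":0,"tx":-0.047,"ty":-0.0299,"tz":0,"rx":0,"ry":0,"rz":0},{"gripper":0,"tx":-0.047,"ty":-0.0299,"tz":0,"rx":0,"ry":0,"rz":0},{"gripper":0,"tx":-0.047,"ty":-0.0299,"tz":0,"rx":0,"ry":0,"rz":0},{"gripper":0,"tx":-0.047,"ty":-0.0299,"tz":0,"rx":0,"ry":0,"rz":0},{"gripper":0,"tx":-0.047,"ty":-0.0299,"tz":0,"rx":0,"ry":0,"rz":0},{"gripper":0,"tx":-0.047,"ty":-0.0299,"tz":0,"rx":0,"ry":0,"rz":0},{"gripper":0,"tx":-0.047,"ty":-0.0299,"tz":0,"rx":0,"ry":0,"rz":0},{"gripper":0,"tx":-0.026,"ty":-0.0174,"tz":0,"rx":0,"ry":0,"rz":0}]'
python3 -m handwheel '[{"gripper":0,"tx":0,"ty":0,"tz":0,"rx":0,"ry":0,"rz":10},{"gripper":0,"tx":0,"ty":0,"tz":0,"rx":0,"ry":0,"rz":10},{"gripper":0,"tx":0,"ty":0,"tz":0,"rx":0,"ry":0,"rz":10},{"gripper":0,"tx":0,"ty":0,"tz":0,"rx":0,"ry":0,"rz":10},{"gripper":0,"tx":0,"ty":0,"tz":0,"rx":0,"ry":0,"rz":9.8}]'
python3 - <<'E'
from h import *
go([679.8,-110.2,330],down(13.6))
o,d=shot('wrist','w2.png')
W=cloud(o,d); m=(W[...,2]>221)&(W[...,2]<250)
P=W[m];P=P[(np.hypot(P[:,0]-680,P[:,1]+110)<60)]
print(len(P))
if len(P)>20: print(cv2.minAreaRect(P[:,:2].astype(np.float32)),P.mean(0),np.percentile(P[:,2],[5,50,95]))
m=(W[...,2]>186)&(W[...,2]<198);P=W[m];print(len(P))
if len(P)>20: print(cv2.minAreaRect(P[:,:2].astype(np.float32)),P.mean(0))
E
```

```text
t: 3.95
ee_pos: [680.6, -112.7, 492.6]
orientation: [0.726, 3.056, -0.0]
ft_force: [0.3, 0.4, 0.3]
width: 87.8
t: 4.58
ee_pos: [679.7, -110.2, 492.9]
orientation: [-1.95, -2.463, 0.0]
ft_force: [-0.4, 0.1, 0.2]
width: 87.5
t 4.58 tcp [ 679.7 -110.2  492.9] grasp [ 679.7 -110.2  329.9] z [-2.e-04  0.e+00 -1.e+00] y [ 9.734e-01  2.291e-01 -2.000e-04] w 87.5 F [-0.4  0.1  0.2] M [-0.06  0.05 -0.03] q [-0.18  0.44  1.39 -0.    1.31 -0.41]
shift mm (tool axes) [-0.   0.1 -0.1]  turn deg [-0.  -0.  -0.4]
2182
((682.3679809570312, -108.25376892089844), (17.713850021362305, 78.69572448730469), 13.930316925048828) [ 681.6087219  -105.60207019  237.93617183] [234.81746196 238.02938833 240.55506449]
4969
((783.8890991210938, -75.13560485839844), (277.6741638183594, 162.4037322998047), 18.332870483398438) [781.58393656 -56.68069332 192.52188786]
```

View pics/w2.png

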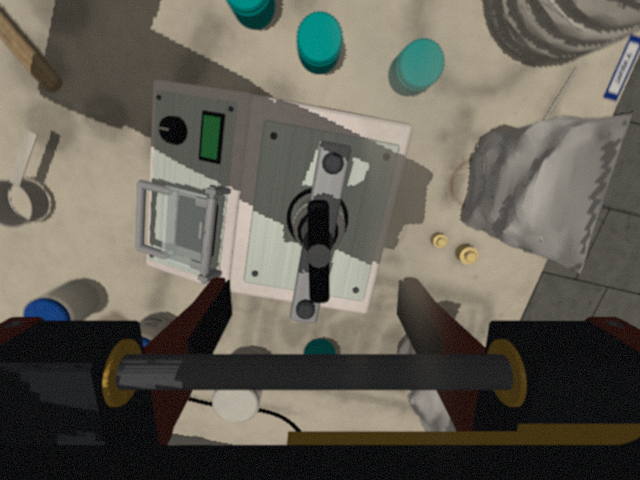

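```bash
python3 -m handwheel '[{"gripper":0.4,"tx":0.0006,"ty":0.0017,"tz":0.04,"rx":0,"ry":0,"rz":-0.4},{"gripper":0.5,"tx":0,"ty":0,"tz":0.04,"rx":0,"ry":0,"rz":0},{"gripper":0.6,"tx":0,"ty":0,"tz":0.02,"rx":0,"ry":0,"rz":0},{"gripper":0.6,"tx":0,"ty":0,"tz":0,"rx":0,"ry":0,"rz":0}]'
python3 - <<'E'
from h import *
go()
o,d=shot('wrist','w3.png')
W=cloud(o,d); m=(W[...,2]>221)&(W[...,2]<250)
P=W[m];P=P[(np.hypot(P[:,0]-680,P[:,1]+110)<50)]
if len(P)>20: print(cv2.minAreaRect(P[:,:2].astype(np.float32)),P.mean(0),np.percentile(P[:,2],[5,50,95]))
E
```

```text
t: 5.12
ee_pos: [681.0, -109.1, 391.7]
orientation: [-1.932, -2.474, 0.002]
ft_force: [-0.4, 0.6, -0.2]
width: 51.3
t 5.12 tcp [ 681.  -109.1  391.7] grasp [ 680.6 -109.1  228.7] z [-2.7e-03  4.0e-04 -1.0e+00] y [ 0.9702  0.2425 -0.0025] w 51.3 F [-0.4  0.6 -0.2] M [-0.09 -0.01 -0.02] q [-0.18  0.53  1.48 -0.    1.13 -0.42]
((683.2422485351562, -106.64649200439453), (63.14437484741211, 67.51013946533203), 54.67814636230469) [678.90851702 -98.13173077 237.60508319] [226.62910575 238.01277408 246.60073425]
```

View pics/w3.png

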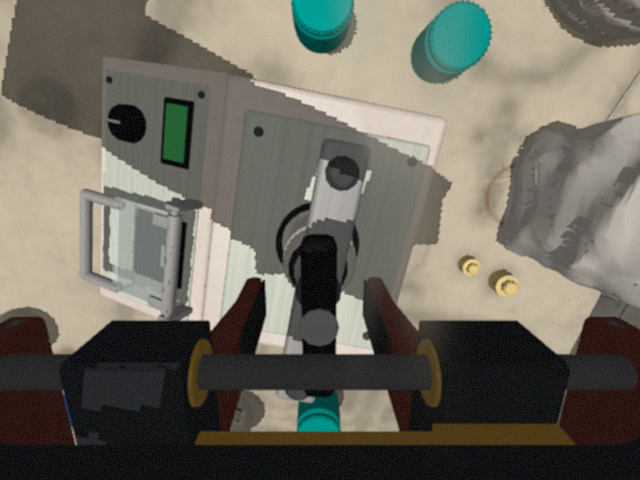

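```bash
python3 -m handwheel '[{"gripper":1,"tx":0,"ty":0,"tz":0,"rx":0,"ry":0,"rz":0},{"gripper":1,"tx":0,"ty":0,"tz":0,"rx":0,"ry":0,"rz":0},{"gripper":1,"tx":0,"ty":0,"tz":0,"rx":0,"ry":0,"rz":0},{"gripper":1,"tx":0,"ty":0,"tz":0,"rx":0,"ry":0,"rz":0}]'
python3 - <<'E'
from h import *
go()
E
```

```text
t: 5.68
ee_pos: [681.9, -109.0, 394.0]
orientation: [1.933, 2.473, 0.003]
ft_force: [4.9, 1.1, 1.8]
width: 15.7
t 5.67 tcp [ 681.9 -109.   394. ] grasp [ 682.5 -109.   231. ] z [ 3.5e-03 -1.0e-04 -1.0e+00] y [0.9704 0.2416 0.0033] w 15.7 F [4.9 1.1 1.8] M [ 0.12 -0.63  0.05] q [-0.18  0.53  1.48  0.    1.13 -0.42]
```

```bash
python3 -m handwheel '[{"gripper":1,"tx":0,"ty":0.0012,"tz":0,"rx":0,"ry":0,"rz":0},{"gripper":1,"tx":0,"ty":0,"tz":0.00033,"rx":0,"ry":0,"rz":-10},{"gripper":1,"tx":0,"ty":0,"tz":0.00033,"rx":0,"ry":0,"rz":-10},{"gripper":1,"tx":0,"ty":0,"tz":0.00033,"rx":0,"ry":0,"rz":-10},{"gripper":1,"tx":0,"ty":0,"tz":0,"rx":0,"ry":0,"rz":0}]'
python3 - <<'E'
from h import *
go()
E
```

```text
t: 6.3
ee_pos: [682.2, -109.2, 392.9]
orientation: [1.225, 2.893, -0.001]
ft_force: [-0.7, -1.0, 7.1]
width: 15.6
t 6.3 tcp [ 682.2 -109.2  392.9] grasp [ 682.2 -109.3  229.9] z [-2.e-04 -7.e-04 -1.e+00] y [ 7.183e-01  6.957e-01 -7.000e-04] w 15.6 F [-0.7 -1.   7.1] M [-0.21  0.34  0.11] q [-0.18  0.53  1.48 -0.    1.13 -0.94]
```

```bash
python3 -m handwheel '[{"gripper":1,"tx":0,"ty":0,"tz":0.0002,"rx":0,"ry":0,"rz":-10},{"gripper":1,"tx":0,"ty":0,"tz":0.0003,"rx":0,"ry":0,"rz":-10},{"gripper":1,"tx":0,"ty":0,"tz":0.0003,"rx":0,"ry":0,"rz":-10},{"gripper":1,"tx":0,"ty":0,"tz":0,"rx":0,"ry":0,"rz":0}]'
python3 - <<'E'
from h import *
go()
E
python3 -m handwheel '[{"gripper":1,"tx":0,"ty":0,"tz":0.0002,"rx":0,"ry":0,"rz":-8},{"gripper":1,"tx":0,"ty":0,"tz":0.0003,"rx":0,"ry":0,"rz":-8},{"gripper":1,"tx":0,"ty":0,"tz":0.0,"rx":0,"ry":0,"rz":0}]'
python3 - <<'E'
from h import *
go()
E
```

```text
t: 6.8
ee_pos: [682.0, -109.6, 392.0]
orientation: [-0.435, -3.111, 0.002]
ft_force: [-2.3, -2.1, 6.6]
width: 15.9
t 6.8 tcp [ 682.  -109.6  392. ] grasp [ 681.9 -109.8  229. ] z [-9.0e-04 -1.4e-03 -1.0e+00] y [ 0.2743  0.9617 -0.0016] w 15.9 F [-2.3 -2.1  6.6] M [-0.47  0.4   0.08] q [-0.18  0.53  1.48 -0.    1.13 -1.47]
t: 7.18
ee_pos: [682.0, -109.8, 391.5]
orientation: [0.001, -3.141, 0.003]
ft_force: [-2.8, -3.1, 6.5]
width: 15.8
t 7.17 tcp [ 682.  -109.8  391.5] grasp [ 681.8 -110.1  228.5] z [-9.0e-04 -1.8e-03 -1.0e+00] y [-9.0e-04  1.0e+00 -1.8e-03] w 15.8 F [-2.8 -3.1  6.5] M [-0.67  0.35 -0.04] q [-0.18  0.53  1.48 -0.    1.13 -1.75]
```

```bash
python3 -m handwheel '[{"gripper":1,"tx":0.0005,"ty":-0.0006,"tz":0.0002,"rx":0,"ry":0,"rz":-8},{"gripper":1,"tx":0,"ty":0,"tz":0.0002,"rx":0,"ry":0,"rz":-8},{"gripper":1,"tx":0,"ty":0,"tz":0,"rx":0,"ry":0,"rz":0}]'
python3 - <<'E'
from h import *
go()
E
python3 -m handwheel '[{"gripper":1,"tx":0,"ty":0,"tz":0.0002,"rx":0,"ry":0,"rz":-8},{"gripper":1,"tx":0,"ty":0,"tz":0.0003,"rx":0,"ry":0,"rz":-8},{"gripper":1,"tx":0,"ty":0,"tz":0.0,"rx":0,"ry":0,"rz":0}]'
python3 - <<'E'
from h import *
go()
E
```

```text
t: 7.55
ee_pos: [681.8, -110.2, 391.0]
orientation: [-0.434, 3.111, -0.002]
ft_force: [-1.4, -4.2, 5.7]
width: 15.8
t 7.55 tcp [ 681.8 -110.2  391. ] grasp [ 681.9 -110.4  228. ] z [ 2.0e-04 -1.5e-03 -1.0e+00] y [-0.2739  0.9618 -0.0015] w 15.8 F [-1.4 -4.2  5.7] M [-0.64  0.1   0.03] q [-0.18  0.53  1.48 -0.    1.13 -2.02]
t: 7.92
ee_pos: [681.8, -110.4, 390.7]
orientation: [-0.859, 3.022, -0.002]
ft_force: [-2.1, -4.4, 8.0]
width: 19.0
t 7.92 tcp [ 681.8 -110.4  390.7] grasp [ 681.9 -110.5  227.7] z [ 4.e-04 -9.e-04 -1.e+00] y [-0.5259  0.8505 -0.001 ] w 19.0 F [-2.1 -4.4  8. ] M [-0.55  0.25 -0.93] q [-0.18  0.53  1.48 -0.    1.12 -2.3 ]
```

```bash
python3 -m handwheel '[{"gripper":1,"tx":0,"ty":-0.0004,"tz":0,"rx":0,"ry":0,"rz":4},{"gripper":1,"tx":0,"ty":0,"tz":0,"rx":0,"ry":0,"rz":0}]'
python3 - <<'E'
from h import *
go()
E
```

```text
t: 8.18
ee_pos: [681.9, -110.4, 390.7]
orientation: [0.751, -3.05, 0.001]
ft_force: [-2.4, -2.6, 6.8]
width: 18.1
t 8.18 tcp [ 681.9 -110.4  390.7] grasp [ 681.9 -110.5  227.7] z [-1.e-04 -7.e-04 -1.e+00] y [-4.644e-01  8.856e-01 -6.000e-04] w 18.1 F [-2.4 -2.6  6.8] M [-0.38  0.32 -0.44] q [-0.18  0.53  1.48 -0.    1.13 -2.23]
```

```bash
python3 -m handwheel '[{"gripper":1,"tx":0,"ty":-0.0002,"tz":-0.0003,"rx":0,"ry":0,"rz":-1.5},{"gripper":1,"tx":0,"ty":0,"tz":0,"rx":0,"ry":0,"rz":0},{"gripper":1,"tx":0,"ty":0,"tz":0,"rx":0,"ry":0,"rz":0},{"gripper":1,"tx":0,"ty":0,"tz":0,"rx":0,"ry":0,"rz":0},{"gripper":1,"tx":0,"ty":0,"tz":0,"rx":0,"ry":0,"rz":0}]'
python3 - <<'E'
from h import *
go()
o,d=shot('side','s2.png')
W=cloud(o,d)
cv2.imwrite('pics/s2c.png',cv2.resize(d['image'][150:300,220:380,::-1],(800,750)[:2] if 0 else (640,600),interpolation=cv2.INTER_CUBIC))
E
```

```text
t: 8.8
ee_pos: [682.0, -110.5, 390.8]
orientation: [0.792, -3.04, 0.0]
ft_force: [-2.4, -2.5, 6.2]
width: 18.2
t 8.8 tcp [ 682.  -110.5  390.8] grasp [ 681.9 -110.5  227.8] z [-3.e-04 -3.e-04 -1.e+00] y [-4.877e-01  8.730e-01 -1.000e-04] w 18.2 F [-2.4 -2.5  6.2] M [-0.27  0.3  -0.59] q [-0.18  0.53  1.48 -0.    1.13 -2.26]
```

View pics/s2c.png

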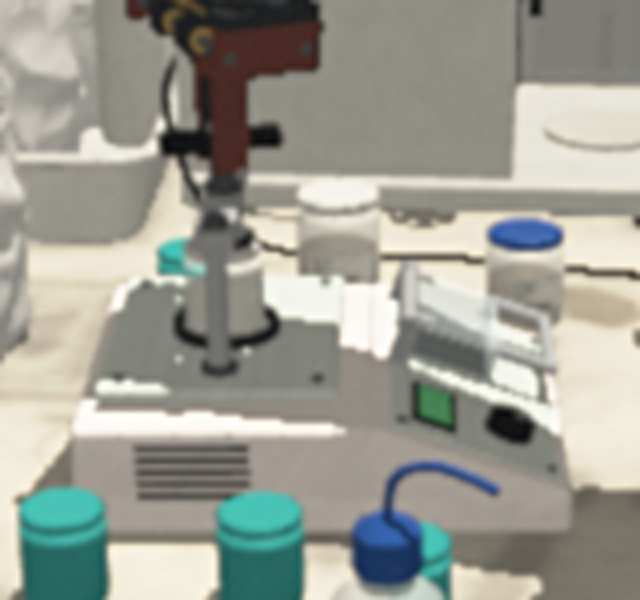

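```bash
python3 -m handwheel '[{"gripper":0.5,"tx":0,"ty":0,"tz":0,"rx":0,"ry":0,"rz":0},{"gripper":0.5,"tx":0,"ty":0,"tz":0,"rx":0,"ry":0,"rz":0},{"gripper":0.5,"tx":0,"ty":0,"tz":-0.05,"rx":0,"ry":0,"rz":0},{"gripper":0.5,"tx":0,"ty":0,"tz":-0.06,"rx":0,"ry":0,"rz":0},{"gripper":0.5,"tx":0,"ty":0,"tz":0,"rx":0,"ry":0,"rz":0}]'
python3 - <<'E'
from h import *
go()
o,d=shot('wrist','w4.png')
W=cloud(o,d); m=(W[...,2]>216)&(W[...,2]<250)
P=W[m];P=P[(np.hypot(P[:,0]-680,P[:,1]+110)<50)]
if len(P)>20: print(cv2.minAreaRect(P[:,:2].astype(np.float32)),P.mean(0),np.percentile(P[:,2],[5,50,95]))
m=(W[...,2]>186)&(W[...,2]<198);P=W[m];P=P[(np.hypot(P[:,0]-680,P[:,1]+110)<90)];print(cv2.minAreaRect(P[:,:2].astype(np.float32)),np.median(P[:,2]))
o,d=shot('top');W=cloud(o,d)
E
```

```text
t: 9.48
ee_pos: [683.0, -109.9, 505.8]
orientation: [-0.796, 3.03, -0.006]
ft_force: [-0.5, 0.7, 0.5]
width: 43.9
t 9.47 tcp [ 683.  -109.9  505.8] grasp [ 684.5 -110.2  342.8] z [ 0.0091 -0.0015 -1.    ] y [-0.4913  0.871  -0.0057] w 43.9 F [-0.5  0.7  0.5] M [0.1  0.02 0.05] q [-0.18  0.44  1.37  0.    1.32 -2.26]
((681.5083618164062, -108.85169219970703), (78.79359436035156, 17.53339958190918), 19.289838790893555) [ 679.3615458  -109.70395742  234.78552307] [231.50908884 234.93509407 237.47299901]
((682.1160278320312, -108.3189697265625), (26.552997589111328, 164.15147399902344), 3.289320707321167) 192.89927603198458
```

View pics/w4.png

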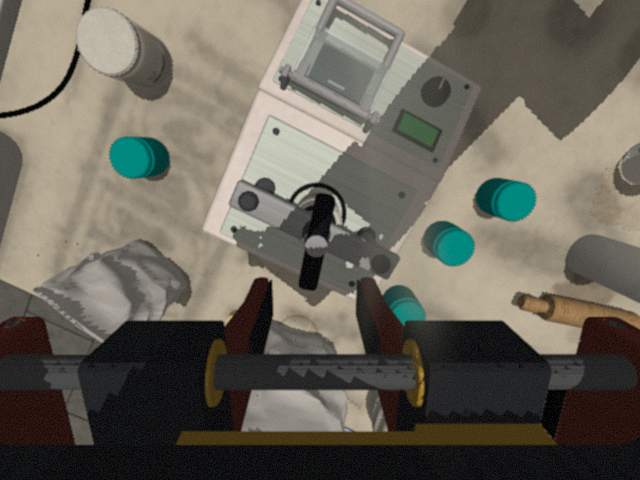

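```bash
cat >> h.py <<'E'
YAW=3.3; AX=np.array([681.9,-110.0])
_c,_s=np.cos(np.radians(YAW)),np.sin(np.radians(YAW))
RS=np.array([[_c,-_s,0],[_s,_c,0],[0,0,1]])
OS=np.array([*AX,0])-RS@np.array([66,0,0])
def toS(P): return (np.asarray(P)-OS)@RS
def toW(p): return RS@np.asarray(p,float)+OS
E
python3 - <<'E'
from h import *
print(OS)
for n in('wrist','top'):
    o,d=shot(n);W=cloud(o,d);S=toS(W)
    for nm in ['guard_handle','guard_hinge','rocker_on','start_rocker']:
        for r in recognise(d,nm)[:2]:
            c,rr=int(r['xy'][0]*640),int(r['xy'][1]*480);print(n,nm,round(r['p'],2),c,rr,S[rr,c].round(1))
    m=(S[...,0]>-165)&(S[...,0]<-20)&(S[...,1]<20)&(S[...,1]>-115)
    h=S[...,2]-(38+(S[...,0]+155)*np.tan(np.radians(20)))
    # heights above panel grid
    print(n)
    for x in range(-165,-15,6):
        row=[]
        for y in range(-114,24,8):
            k=(abs(S[...,0]-x)<3)&(abs(S[...,1]-y)<4)
            row.append('%4d'%np.nanmedian(h[k]) if k.sum()>0 and np.isfinite(h[k]).any() else '   .')
        print('%5d'%x,''.join(row))
    u=d['image']
E
```

```text
[ 616.0094401  -113.79922578    0.        ]
wrist guard_handle 0.96 345 70 [-87.9 -37.3  92.1]
wrist guard_handle 0.42 116 54 [   3.6 -257.5   93.3]
wrist guard_hinge 0.86 335 154 [-7.1 -8.  95.3]
wrist rocker_on 0.41 310 206 [ 48.2 -11.3 155.9]
wrist
 -165    .   . -31   .   .   .   .   .   .   .   .   .   .   .   .   . -30 -30
 -159    .   .   .   .   .   .   .   .   .   .   .   .   .   .   .   .   .   .
 -153    .   .  -1  -1  -1   0   0   0   0   0   0   0   0   0  30  -2  -1  -1
 -147   -2   0   0   0  31  29  29  29  29  29  30  30  29  30  31   1   0   0
 -141   -1   0   1   0  31   2   1   1   1   1   1   1   1   1  31   1   0   0
 -135   -1   0   0   0  31   1   0   0   0   0   1   0   0   0  30   1   0   0
 -129   -1   0   0   0  31   1   0   0   0   0   0   0   0   0  31   1   0   0
 -123   -1   0   0   0  31   1   0   0   0   0   0   0   0   1  31   1   0   1
 -117   -1   0   0   0  31  29   .   .  28  28  27   .   .   .  31  28   0   0
 -111   -1   0   0   0  30  29  29  29  29  29  29  29  29  29  31  28   0   0
 -105   -1   0   0   0  29  29  29  29  29  29  29  29  29
[... 2506 characters left out ...]
   .   .   .   .   .   .   .   .   .   . 630 631 623 626 630 636 638
  -63    .   .   .   .   .   .   .   .   .   . 624 627 628 623 625 629 632 633
  -57    .   .   .   .   .   .   .   .   .   . 623 624 624 622 624 625 627 628
  -51    .   .   .   .   .   .   .   .   .   . 620 620 620   . 621 623 623 623
  -45    .   .   .   .   .   .   .   .   .   . 616 617 615   .   .   .   . 620
  -39    .   .   .   .   .   .   .   .   .   . 613 614 597   .   .   .   .   .
  -33    .   .   .   .   .   .   .   .   .   . 609 610 583   .   .   .   .   .
  -27    .   .   .   .   .   .   .   .   . 603 606 603 573   .   .   .   .   .
  -21    .   .   .   .   .   .   .   .   . 602 602 584   .   .   .   .   .   .
```

Run:
```python
from h import *
o,d=shot('wrist');S=toS(cloud(o,d))
h=S[...,2]-(38+(S[...,0]+155)*np.tan(np.radians(20)))
m=(S[...,0]>-165)&(S[...,0]<-135)&(S[...,1]<-14)&(S[...,1]>-70)&(h>18)
P=S[m];print(len(P),np.percentile(P,[2,50,98],axis=0).round(1))
m=(S[...,0]>-70)&(S[...,0]<-40)&(S[...,1]<20)&(S[...,1]>-100)&(h>20)&(S[...,2]>102)
P=S[m];print(len(P),np.percentile(P,[2,50,98],axis=0).round(1))
go(toW([-148,-42,180]),down(3.3))
print(toW([-148,-42,66]),toW([-54,-42,100]))
```

```text
588 [[-151.4  -68.9   66.6]
 [-145.7  -42.5   71.4]
 [-142.3  -15.3   73.8]]
1555 [[-66.6 -95.3 102.2]
 [-53.8 -42.1 106. ]
 [-47.6  13.9 108.6]]
t 10.12 tcp [ 682.2 -110.1  499.8] grasp [ 682.2 -110.   336.8] z [-4.e-04  0.e+00 -1.e+00] y [-4.919e-01  8.707e-01  2.000e-04] w 43.9 F [-0.1 -0.1  0.2] M [0.07 0.   0.05] q [-0.18  0.44  1.38 -0.    1.32 -2.26]
shift mm (tool axes) [210.8  56.8 156.9]  turn deg [ -0.   -0.  116.2]
[ 470.67254038 -164.24905807   66.        ] [ 564.51667114 -158.83803953  100.        ]
```

```bash
python3 -m handwheel '[{"gripper":0.5,"tx":0.0528,"ty":0.0142,"tz":0,"rx":0,"ry":0,"rz":0},{"gripper":0.5,"tx":0.0528,"ty":0.0142,"tz":0,"rx":0,"ry":0,"rz":0},{"gripper":0.5,"tx":0.0528,"ty":0.0142,"tz":0,"rx":0,"ry":0,"rz":0},{"gripper":0.5,"tx":0.0528,"ty":0.0142,"tz":0,"rx":0,"ry":0,"rz":0},{"gripper":0.5,"tx":0,"ty":0,"tz":0.02,"rx":0,"ry":0,"rz":10.5},{"gripper":0.5,"tx":0,"ty":0,"tz":0.03,"rx":0,"ry":0,"rz":10.5},{"gripper":0.5,"tx":0,"ty":0,"tz":0.03,"rx":0,"ry":0,"rz":10.5},{"gripper":0.5,"tx":0,"ty":0,"tz":0.03,"rx":0,"ry":0,"rz":10.5}]'
python3 -m handwheel '[{"gripper":0.5,"tx":0,"ty":0,"tz":0.03,"rx":0,"ry":0,"rz":10.5},{"gripper":0.5,"tx":0,"ty":0,"tz":0,"rx":0,"ry":0,"rz":10.5},{"gripper":0.5,"tx":0,"ty":0,"tz":0,"rx":0,"ry":0,"rz":10.5},{"gripper":0.5,"tx":0,"ty":0,"tz":0,"rx":0,"ry":0,"rz":10.5},{"gripper":0.5,"tx":0,"ty":0,"tz":0,"rx":0,"ry":0,"rz":10.5},{"gripper":0.6,"tx":0,"ty":0,"tz":0,"rx":0,"ry":0,"rz":10.5},{"gripper":0.6,"tx":0,"ty":0,"tz":0,"rx":0,"ry":0,"rz":10.5},{"gripper":0.6,"tx":0,"ty":0,"tz":0,"rx":0,"ry":0,"rz":0.7}]'
python3 - <<'E'
from h import *
go(toW([-147,-42,66]),down(3.3))
o,d=shot('wrist','w5.png');S=toS(cloud(o,d))
h=S[...,2]-(38+(S[...,0]+155)*np.tan(np.radians(20)))
m=(S[...,0]>-165)&(S[...,0]<-135)&(S[...,1]<-14)&(S[...,1]>-70)&(h>18)&(S[...,2]<90)
P=S[m];print(len(P),np.percentile(P,[2,50,98],axis=0).round(1))
E
```

```text
t: 11.12
ee_pos: [470.3, -164.5, 389.6]
orientation: [0.353, 3.121, -0.0]
ft_force: [1.1, -0.5, -0.4]
width: 43.9
t: 12.12
ee_pos: [470.4, -164.5, 360.3]
orientation: [2.156, 2.285, 0.0]
ft_force: [0.2, -0.1, -0.6]
width: 35.2
t 12.12 tcp [ 470.4 -164.5  360.3] grasp [ 470.5 -164.5  197.3] z [ 4.e-04 -2.e-04 -1.e+00] y [9.983e-01 5.800e-02 4.000e-04] w 35.2 F [ 0.2 -0.1 -0.6] M [-0.09  0.04 -0.03] q [-0.36  0.3   1.94 -0.    0.9  -0.42]
shift mm (tool axes) [  0.3   1.2 131.3]  turn deg [0. 0. 0.]
748 [[-151.6  -68.7   68.2]
 [-147.3  -40.7   71.5]
 [-142.2  -15.2   73.2]]
```

View pics/w5.png

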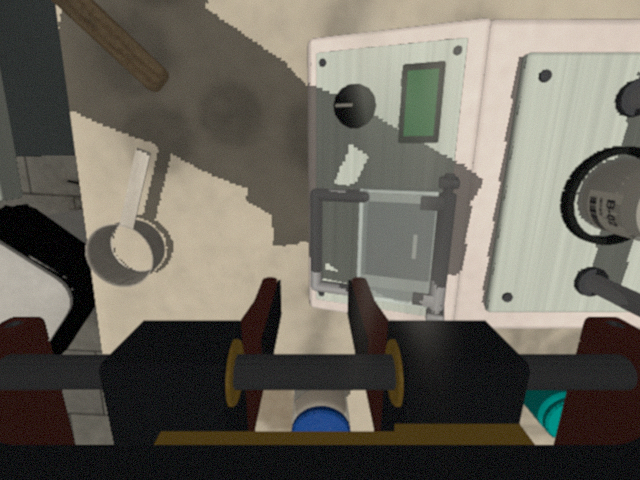

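```bash
python3 -m handwheel '[{"gripper":0.72,"tx":0,"ty":0.0012,"tz":0.05,"rx":0,"ry":0,"rz":0},{"gripper":0.72,"tx":0,"ty":0,"tz":0.05,"rx":0,"ry":0,"rz":0},{"gripper":0.72,"tx":0,"ty":0,"tz":0.023,"rx":0,"ry":0,"rz":0},{"gripper":0.72,"tx":0,"ty":0,"tz":0,"rx":0,"ry":0,"rz":0}]'
python3 - <<'E'
from h import *
go(toW([-147,-42,74]),down(3.3))
o,d=shot('wrist','w6.png')
E
```

```text
t: 12.68
ee_pos: [471.0, -164.2, 235.6]
orientation: [-2.152, -2.284, 0.002]
ft_force: [0.1, 0.4, 0.5]
width: 24.3
t 12.68 tcp [ 471.  -164.2  235.6] grasp [ 470.4 -164.    72.6] z [-0.0035  0.0013 -1.    ] y [ 0.9982  0.0598 -0.0035] w 24.3 F [0.1 0.4 0.5] M [ 0.01  0.05 -0.01] q [-0.36  0.52  2.   -0.    0.63 -0.42]
shift mm (tool axes) [-0.   0.7 -1.4]  turn deg [-0.2 -0.1  0.1]
```

View pics/w6.png

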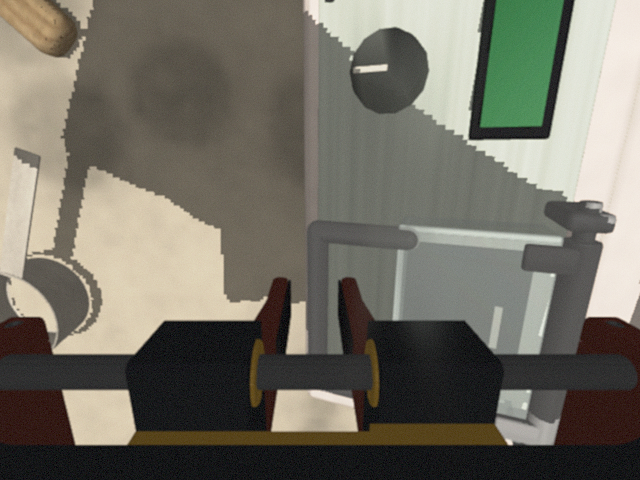

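```bash
python3 -m handwheel '[{"gripper":1,"tx":0,"ty":0,"tz":0,"rx":0,"ry":0,"rz":0},{"gripper":1,"tx":0,"ty":0,"tz":0,"rx":0,"ry":0,"rz":0},{"gripper":1,"tx":0,"ty":0,"tz":0,"rx":0,"ry":0,"rz":0}]'
python3 - <<'E'
from h import *
go()
T=toolT(ctrl.get_obs());print(toS(T[:3,3]))
# arc increments in shaker x,z  (tool y = shaker x, tool z=-z)
th=np.radians(np.arange(0,145,10)-20);x=-100*np.cos(th);z=100*np.sin(th)
print(np.c_[np.arange(0,145,10)[1:],np.diff(x).round(1),-np.diff(z).round(1)])
E
```

```text
t: 13.1
ee_pos: [471.8, -164.6, 238.3]
orientation: [2.156, 2.283, 0.001]
ft_force: [-2.7, 0.1, 7.3]
width: 9.5
t 13.1 tcp [ 471.8 -164.6  238.3] grasp [ 472.1 -164.7   75.3] z [ 1.6e-03 -8.0e-04 -1.0e+00] y [0.9983 0.0574 0.0016] w 9.5 F [-2.7  0.1  7.3] M [-0.15  0.4   0.08] q [-0.36  0.51  2.   -0.    0.63 -0.42]
[-146.87791452  -42.40801141  238.25840695]
[[ 10.   -4.5 -16.8]
 [ 20.   -1.5 -17.4]
 [ 30.    1.5 -17.4]
 [ 40.    4.5 -16.8]
 [ 50.    7.4 -15.8]
 [ 60.   10.  -14.3]
 [ 70.   12.3 -12.3]
 [ 80.   14.3 -10. ]
 [ 90.   15.8  -7.4]
 [100.   16.8  -4.5]
 [110.   17.4  -1.5]
 [120.   17.4   1.5]
 [130.   16.8   4.5]
 [140.   15.8   7.4]]
```

```bash
python3 -m handwheel '[{"gripper":1,"tx":0,"ty":-0.0045,"tz":-0.0168,"rx":0,"ry":0,"rz":0},{"gripper":1,"tx":0,"ty":-0.0015,"tz":-0.0174,"rx":0,"ry":0,"rz":0},{"gripper":1,"tx":0,"ty":0,"tz":0,"rx":0,"ry":0,"rz":0}]'
python3 - <<'E'
from h import *
go();T=toolT(ctrl.get_obs());print(toS(T[:3,3]))
E
```

```text
t: 13.48
ee_pos: [465.6, -164.9, 273.1]
orientation: [2.156, 2.282, 0.001]
ft_force: [0.1, -2.6, -1.2]
width: 8.7
t 13.47 tcp [ 465.6 -164.9  273.1] grasp [ 466.  -165.1  110.1] z [ 0.0023 -0.001  -1.    ] y [0.9984 0.057  0.0022] w 8.7 F [ 0.1 -2.6 -1.2] M [-0.53 -0.08  0.02] q [-0.36  0.44  2.   -0.    0.7  -0.42]
[-153.08235031  -42.363108    273.11128524]
```

```bash
python3 -m handwheel '[{"gripper":1,"tx":0,"ty":0.0015,"tz":-0.0174,"rx":0,"ry":0,"rz":0},{"gripper":1,"tx":0,"ty":0.0045,"tz":-0.0168,"rx":0,"ry":0,"rz":0}]'
python3 - <<'E'
from h import *
go();o,d=shot('wrist','w7.png')
E
```

```text
t: 13.72
ee_pos: [471.2, -164.6, 305.7]
orientation: [-2.157, -2.284, 0.001]
ft_force: [3.1, -4.2, -4.9]
width: 9.2
t 13.72 tcp [ 471.2 -164.6  305.7] grasp [ 471.1 -164.7  142.7] z [-8.e-04 -6.e-04 -1.e+00] y [ 9.984e-01  5.740e-02 -8.000e-04] w 9.2 F [ 3.1 -4.2 -4.9] M [-0.74 -0.25  0.08] q [-0.36  0.39  1.97 -0.    0.78 -0.42]
```

View pics/w7.png

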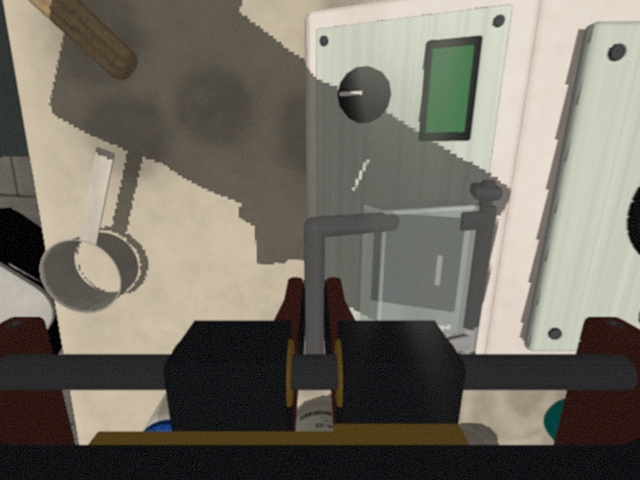

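```bash
python3 -m handwheel '[{"gripper":1,"tx":-0.001,"ty":0.0074,"tz":-0.0158,"rx":0,"ry":0,"rz":0},{"gripper":1,"tx":0,"ty":0.0100,"tz":-0.0143,"rx":0,"ry":0,"rz":0},{"gripper":1,"tx":0,"ty":0.0123,"tz":-0.0123,"rx":0,"ry":0,"rz":0}]'
python3 - <<'E'
from h import *
go();T=toolT(ctrl.get_obs());print(toS(T[:3,3]))
E
```

```text
t: 14.15
ee_pos: [497.8, -163.5, 347.0]
orientation: [-2.149, -2.278, 0.012]
ft_force: [-19.1, -5.0, 13.5]
width: 9.3
t 14.15 tcp [ 497.8 -163.5  347. ] grasp [ 495.7 -163.3  184. ] z [-0.0129  0.0014 -0.9999] y [ 0.9982  0.0581 -0.0128] w 9.3 F [-19.1  -5.   13.5] M [-0.96  3.57  0.02] q [-0.34  0.36  1.89 -0.    0.9  -0.4 ]
[-120.9042733   -42.79613402  347.00915285]
```

```bash
python3 -m handwheel '[{"gripper":1,"tx":-0.0005,"ty":-0.0015,"tz":-0.0015,"rx":0,"ry":0,"rz":0},{"gripper":1,"tx":0,"ty":0,"tz":0,"rx":0,"ry":0,"rz":0}]'
python3 - <<'E'
from h import *
go();T=toolT(ctrl.get_obs());print(toS(T[:3,3]))
o,d=shot('side','s3.png')
cv2.imwrite('pics/s3c.png',cv2.resize(d['image'][150:300,240:400,::-1],(640,600),interpolation=cv2.INTER_CUBIC))
E
```

```text
t: 14.4
ee_pos: [497.8, -163.6, 348.5]
orientation: [-2.153, -2.28, 0.004]
ft_force: [-8.0, 0.7, 4.0]
width: 9.2
t 14.4 tcp [ 497.8 -163.6  348.5] grasp [ 496.8 -163.3  185.5] z [-0.0062  0.002  -1.    ] y [ 0.9983  0.0573 -0.0061] w 9.2 F [-8.   0.7  4. ] M [-0.02  1.57  0.05] q [-0.34  0.35  1.89 -0.    0.9  -0.4 ]
[-120.88099442  -42.92564013  348.52545898]
```

View pics/s3c.png

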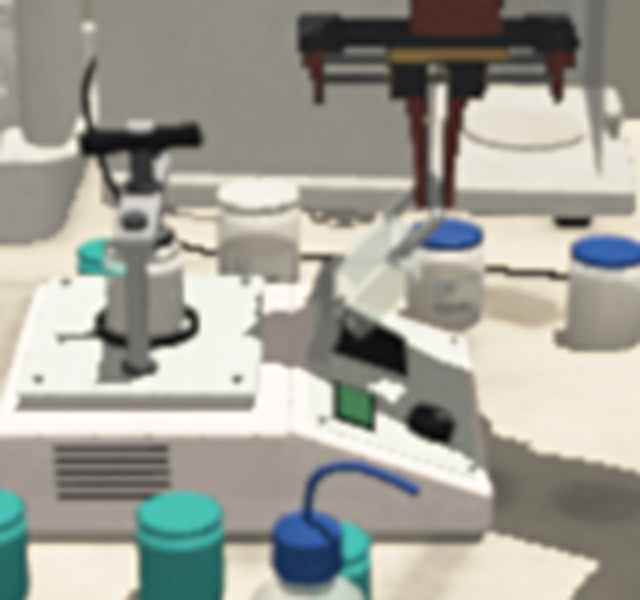

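```bash
python3 -m handwheel '[{"gripper":1,"tx":0,"ty":0.0130,"tz":-0.0114,"rx":0,"ry":0,"rz":0},{"gripper":1,"tx":0,"ty":0.0150,"tz":-0.0087,"rx":0,"ry":0,"rz":0},{"gripper":1,"tx":0,"ty":0,"tz":0,"rx":0,"ry":0,"rz":0}]'
python3 - <<'E'
from h import *
go();T=toolT(ctrl.get_obs());print(toS(T[:3,3]))
E
```

```text
t: 14.82
ee_pos: [527.6, -162.2, 370.0]
orientation: [-2.156, -2.283, 0.0]
ft_force: [-5.5, 2.8, 11.0]
width: 9.4
t 14.82 tcp [ 527.6 -162.2  370. ] grasp [ 527.4 -162.   207. ] z [-0.0012  0.0011 -1.    ] y [ 0.9984  0.0572 -0.0012] w 9.4 F [-5.5  2.8 11. ] M [0.28 1.1  0.  ] q [-0.32  0.36  1.82  0.    0.96 -0.38]
[-90.99849493 -43.21283852 369.97046891]
```

```bash
python3 -m handwheel '[{"gripper":1,"tx":0.0003,"ty":0.0165,"tz":-0.0068,"rx":0,"ry":0,"rz":0},{"gripper":1,"tx":0,"ty":0.0173,"tz":-0.0023,"rx":0,"ry":0,"rz":0},{"gripper":1,"tx":0,"ty":0,"tz":0,"rx":0,"ry":0,"rz":0}]'
python3 - <<'E'
from h import *
go();T=toolT(ctrl.get_obs());print(toS(T[:3,3]))
E
```

```text
t: 15.2
ee_pos: [561.8, -160.2, 378.3]
orientation: [-2.157, -2.284, -0.001]
ft_force: [-0.4, 0.2, 2.5]
width: 9.2
t 15.2 tcp [ 561.8 -160.2  378.3] grasp [ 561.8 -160.2  215.3] z [ 3.e-04  3.e-04 -1.e+00] y [9.983e-01 5.740e-02 3.000e-04] w 9.2 F [-0.4  0.2  2.5] M [-0.04  0.18 -0.04] q [-0.3   0.4   1.74  0.    1.   -0.36]
[-56.80158014 -43.23295172 378.30746518]
```

```bash
python3 -m handwheel '[{"gripper":1,"tx":0,"ty":0.0174,"tz":0.0007,"rx":0,"ry":0,"rz":0},{"gripper":1,"tx":0,"ty":0.0170,"tz":0.0037,"rx":0,"ry":0,"rz":0},{"gripper":1,"tx":0,"ty":0.0030,"tz":0.0012,"rx":0,"ry":0,"rz":0},{"gripper":1,"tx":0,"ty":0,"tz":0,"rx":0,"ry":0,"rz":0}]'
python3 - <<'E'
from h import *
go();T=toolT(ctrl.get_obs());print(toS(T[:3,3]))
E
```

```text
t: 15.7
ee_pos: [599.1, -158.2, 372.9]
orientation: [2.157, 2.284, 0.001]
ft_force: [-0.5, 0.7, 3.0]
width: 9.1
t 15.7 tcp [ 599.1 -158.2  372.9] grasp [ 599.2 -158.2  209.9] z [ 5.e-04  1.e-04 -1.e+00] y [9.984e-01 5.730e-02 5.000e-04] w 9.1 F [-0.5  0.7  3. ] M [0.03 0.25 0.03] q [-0.28  0.45  1.67  0.    1.02 -0.33]
[-19.46205754 -43.36694599 372.88481553]
```

```bash
python3 -m handwheel '[{"gripper":0.58,"tx":0,"ty":0,"tz":0,"rx":0,"ry":0,"rz":0},{"gripper":0.58,"tx":0,"ty":0,"tz":0,"rx":0,"ry":0,"rz":0},{"gripper":0.58,"tx":0,"ty":0.004,"tz":0,"rx":0,"ry":0,"rz":0},{"gripper":0.58,"tx":0,"ty":0.002,"tz":-0.01,"rx":0,"ry":0,"rz":0},{"gripper":0.58,"tx":0,"ty":0,"tz":-0.04,"rx":0,"ry":0,"rz":0},{"gripper":0.58,"tx":0,"ty":0,"tz":-0.05,"rx":0,"ry":0,"rz":0}]'
python3 - <<'E'
from h import *
go()
o,d=shot('wrist','w8.png')
o,d=shot('side','s4.png')
cv2.imwrite('pics/s4c.png',cv2.resize(d['image'][150:300,240:400,::-1],(640,600),interpolation=cv2.INTER_CUBIC))
E
```

```text
t: 16.45
ee_pos: [604.7, -157.9, 473.7]
orientation: [-2.156, -2.283, 0.001]
ft_force: [0.5, -0.2, -0.0]
width: 36.9
t 16.45 tcp [ 604.7 -157.9  473.7] grasp [ 604.4 -157.8  310.7] z [-1.9e-03  5.0e-04 -1.0e+00] y [ 0.9984  0.0571 -0.0018] w 36.9 F [ 0.5 -0.2 -0. ] M [-0.02  0.06  0.02] q [-0.27  0.36  1.56  0.    1.22 -0.33]
```

View pics/s4c.png

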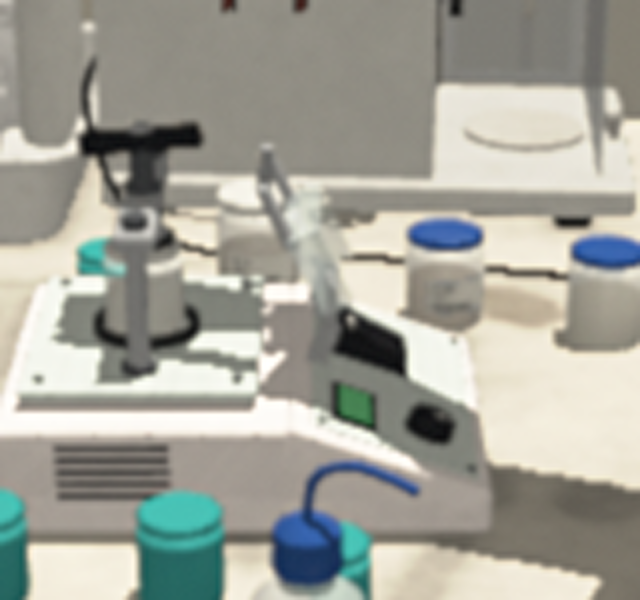

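View pics/w8.png

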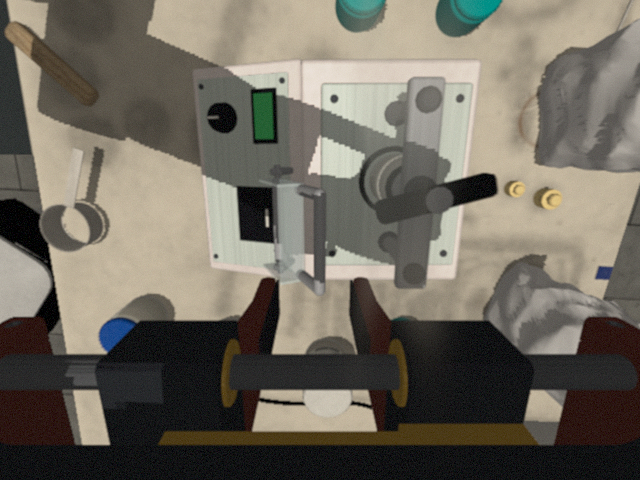

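Run:
```python
from h import *
for n in ('wrist','side'):
    o,d=shot(n);S=toS(cloud(o,d))
    im=d['image'].astype(int)
    h=S[...,2]-(38+(S[...,0]+155)*np.tan(np.radians(20)))
    m=(S[...,0]>-150)&(S[...,0]<-40)&(S[...,1]<-5)&(S[...,1]>-80)&(h<30)&(h>-8)&(im.sum(-1)<120)
    P=S[m];print(n,len(P),np.percentile(P,[2,10,50,90,98],axis=0).round(1).tolist())
    for x in range(-130,-56,4):
        row=[]
        for y in (-72,-64,-56,-48,-40,-32,-24,-16,-8):
            k=(abs(S[...,0]-x)<2)&(abs(S[...,1]-y)<4)&(S[...,2]<130)&(S[...,2]>20)
            row.append('%5.0f/%3d'%(np.median(S[...,2][k]),im.sum(-1)[k].mean()) if k.sum() else '    .    ')
        print(x,' '.join(row))
    for nm in ['start_rocker','rocker_on']:
        for r in recognise(d,nm)[:2]:
            c,rr=int(r['xy'][0]*640),int(r['xy'][1]*480);print(n,nm,round(r['p'],2),c,rr,S[rr,c].round(1))
go(toW([-95,-42,150+0])-0,RS@np.stack([[-np.cos(np.radians(25)),0,-np.sin(np.radians(25))],[0,1,0],[np.sin(np.radians(25)),0,-np.cos(np.radians(25))]],1))
```

```text
wrist 1613 [[-103.3, -68.5, 61.3], [-99.8, -63.2, 65.5], [-83.6, -36.7, 73.2], [-66.1, -13.7, 84.4], [-62.9, -9.8, 86.6]]
-130    48/570    48/569    48/568    48/567    47/565    48/564    47/564    48/562    47/557
-126    49/582    49/581    49/583    49/581    49/582    49/580    49/580    49/580    49/536
-122    51/579    50/579    50/578    50/578    50/576    51/575    51/573    51/572    50/531
-118    52/571    52/573    52/571    52/572    52/576    52/572    52/572    52/573    52/484
-114    53/559    53/566    54/563    54/568    54/565    53/565    54/565    53/566    53/462
-110    55/567    55/546    55/575    55/551    55/568    55/559    55/562    55/565    55/423
-106    57/347    59/217    58/332    58/223    59/286    57/267    59/263    59/268    57/251
-102    61/230    65/ 55    65/ 62    65/ 55    65/ 57    66/ 50    65/ 49    65/ 49    58/189
-98    63/243    67/ 59    67/ 67    68/ 59    67/ 66    67/ 63    68/ 48    67/ 35    61/164
-94    64/227    69/ 63    69/ 65    69/ 62    68/ 65    70/ 58    69/ 36    69/ 38    62/164
-90    66/216    71/ 66    71/
[... 2559 characters left out ...]
       81/312    84/241    84/191    85/436    82/203     .        76/ 59    73/181
-62     .         .        86/244    84/141    85/117     .        84/168    79/ 88    72/190
-58     .        80/322    83/248    81/228     .         .        77/189    76/225    74/222
side start_rocker 0.64 330 233 [-75.6 -31.2  77.4]
side rocker_on 0.69 333 231 [-84.2 -58.5  71.6]
side rocker_on 0.61 315 294 [-40.  429.  152.3]
t 16.85 tcp [ 604.5 -157.9  471.5] grasp [ 604.1 -157.8  308.5] z [-2.6e-03  7.0e-04 -1.0e+00] y [ 0.9984  0.057  -0.0025] w 37.2 F [0.4 0.2 0.1] M [-0.07  0.13  0.02] q [-0.27  0.36  1.57 -0.    1.22 -0.33]
shift mm (tool axes) [   1.1 -149.4  174.1]  turn deg [-19.7 -19.8 -88.5]
```

```bash
python3 -m handwheel '[{"gripper":1,"tx":0,"ty":-0.058,"tz":0,"rx":0,"ry":0,"rz":0},{"gripper":1,"tx":0,"ty":-0.058,"tz":0,"rx":0,"ry":0,"rz":0},{"gripper":1,"tx":0,"ty":-0.058,"tz":0.01,"rx":0,"ry":0,"rz":0},{"gripper":1,"tx":0,"ty":0,"tz":0.04,"rx":0,"ry":0,"rz":-10},{"gripper":1,"tx":0,"ty":0,"tz":0.04,"rx":0,"ry":0,"rz":-10},{"gripper":1,"tx":0,"ty":0,"tz":0,"rx":0,"ry":0,"rz":-10},{"gripper":1,"tx":0,"ty":0,"tz":0,"rx":0,"ry":0,"rz":-10},{"gripper":1,"tx":0,"ty":0,"tz":0,"rx":0,"ry":0,"rz":-10}]'
python3 -m handwheel '[{"gripper":1,"tx":0,"ty":0,"tz":0,"rx":0,"ry":0,"rz":-10},{"gripper":1,"tx":0,"ty":0,"tz":0,"rx":0,"ry":0,"rz":-10},{"gripper":1,"tx":0,"ty":0,"tz":0,"rx":0,"ry":0,"rz":-10},{"gripper":1,"tx":0,"ty":0,"tz":0,"rx":0,"ry":0,"rz":-10},{"gripper":1,"tx":0,"ty":0,"tz":0,"rx":0,"ry":0,"rz":0}]'
cat >> h.py <<'E'
def lean(a):
    a=np.radians(a);c,s=np.cos(a),np.sin(a)
    return RS@np.stack([[-c,0,-s],[0,1,0],[s,0,-c]],1)
def tip(o=None):
    o=o or ctrl.get_obs();T=toolT(o);return toS(T[:3,3]+182*T[:3,2])
E
python3 - <<'E'
from h import *
L=lean(30)
go(toW([-98,-41,136])-182*L[:,2],L,grasp=False); print(tip())
E
```

```text
t: 17.85
ee_pos: [430.8, -167.8, 381.9]
orientation: [-0.981, -2.982, -0.0]
ft_force: [-1.0, -0.4, 0.3]
width: 0.3
t: 18.48
ee_pos: [430.9, -167.8, 382.2]
orientation: [0.087, -3.139, -0.001]
ft_force: [0.2, -0.5, -0.9]
width: 0.8
t 18.48 tcp [ 430.9 -167.8  382.2] grasp [ 430.9 -167.8  382.2] z [-1.6e-03  7.0e-04 -1.0e+00] y [-5.550e-02  9.985e-01  8.000e-04] w 0.8 F [ 0.2 -0.5 -0.9] M [0.02 0.   0.03] q [-0.4   0.22  2.    0.    0.93 -2.02]
shift mm (tool axes) [ 0.9  2.2 88.6]  turn deg [  0.  -30.1  -0.1]
[-188.23774912  -43.12279953  200.20176263]
```

```bash
python3 -m handwheel '[{"gripper":1,"tx":0,"ty":0.001,"tz":0,"rx":0,"ry":-10,"rz":0},{"gripper":1,"tx":0,"ty":0.001,"tz":0,"rx":0,"ry":-10,"rz":0},{"gripper":1,"tx":0,"ty":0,"tz":0,"rx":0,"ry":-10,"rz":0},{"gripper":1,"tx":0,"ty":0,"tz":0,"rx":0,"ry":0,"rz":0},{"gripper":1,"tx":0,"ty":0,"tz":0,"rx":0,"ry":0,"rz":0}]'
python3 - <<'E'
from h import *
L=lean(30)
go(toW([-98,-41,136])-182*L[:,2],L,grasp=False); print(tip())
o,d=shot('wrist','w9.png')
E
```

```text
t: 19.1
ee_pos: [432.4, -164.1, 384.5]
orientation: [-0.079, 2.625, 0.016]
ft_force: [-0.4, -0.2, 0.3]
width: 0.4
t 19.1 tcp [ 432.4 -164.1  384.5] grasp [ 432.4 -164.1  384.5] z [ 0.4925  0.0263 -0.8699] y [-0.0594  0.9982 -0.0035] w 0.4 F [-0.4 -0.2  0.3] M [0.05 0.23 0.02] q [-0.45  0.15  2.12  0.56  0.47 -2.54]
shift mm (tool axes) [47.3 -1.  77.7]  turn deg [-0.1 -0.4  0.2]
[-96.44591638 -40.08338976 226.22126829]
```

View pics/w9.png

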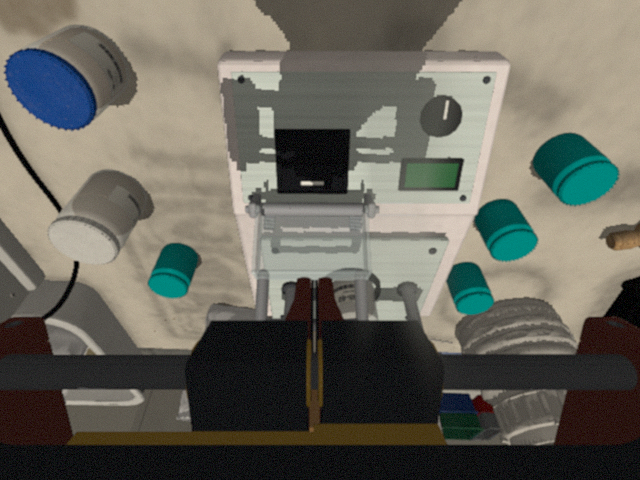

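Run:
```python
from h import *
o,d=shot('wrist');print(np.array(d['T_tool_cam']).round(2))
S=toS(cloud(o,d));im=d['image'].astype(int)
h=S[...,2]
# cover points in open state
m=(S[...,0]>-75)&(S[...,0]<20)&(S[...,1]<10)&(S[...,1]>-95)&(S[...,2]>95)&(S[...,2]<215)
for z in range(95,215,8):
    k=m&(abs(S[...,2]-z)<4); 
    if k.sum()>5: print(z,k.sum(),np.percentile(S[...,0][k],[2,50,98]).round(1),np.percentile(S[...,1][k],[2,50,98]).round(1))
for x in range(-108,-50,4):
    k=(abs(S[...,0]-x)<2)&(abs(S[...,1]+41)<20)
    print(x,np.nanmedian(S[...,2][k]).round(1),k.sum())
```

```text
[[-0.    0.96  0.27 75.44]
 [ 1.    0.    0.    1.4 ]
 [ 0.    0.27 -0.96 18.72]
 [ 0.    0.    0.    1.  ]]
95 94 [-59.3 -58.3 -55.3] [-93.9 -41.    8.7]
103 1084 [-60.1 -57.9 -49.8] [-93.2 -42.7   8.5]
111 1224 [-56.9 -50.  -46.9] [-84.7 -41.8   1.9]
119 1078 [-69.3 -45.9 -43.3] [-84.3 -40.9   2.9]
127 1124 [-66.  -42.2 -39.4] [-84.8 -40.8   3.3]
135 1165 [-62.4 -38.4 -35.7] [-84.7 -40.8   3.1]
143 1186 [-58.9 -34.7 -32. ] [-84.8 -41.5   3.3]
151 863 [-55.  -31.6 -29.7] [-85.4 -41.5   3.7]
159 394 [-51.9 -31.3 -25.4] [-86.  -41.4   4.7]
167 1200 [-47.7 -42.3 -24.2] [-85.1 -39.7   3.6]
175 275 [-26.3 -23.2 -18.9] [-85.1 -75.9   3.3]
183 287 [-22.6 -19.4 -15.1] [-84.7  -5.6   3.7]
191 251 [-18.9 -16.1 -13.8] [-84.3 -64.8   2.5]
-108 58.6 500
-104 62.4 420
-100 66.4 261
-96 68.3 259
-92 70.2 234
-88 72.3 245
-84 74.0 227
-80 76.5 261
-76 78.9 234
-72 81.3 249
-68 84.1 242
-64 86.2 206
-60 102.8 243
-56 106.1 332
-52 107.2 317
```

```bash
python3 -m handwheel '[{"gripper":1,"tx":0,"ty":0,"tz":0,"rx":0,"ry":0,"rz":10.5},{"gripper":1,"tx":0,"ty":0,"tz":0,"rx":0,"ry":0,"rz":10.5},{"gripper":1,"tx":0,"ty":0,"tz":0,"rx":0,"ry":0,"rz":10.5},{"gripper":1,"tx":0,"ty":0,"tz":0,"rx":0,"ry":0,"rz":10.5},{"gripper":1,"tx":0,"ty":0,"tz":0,"rx":0,"ry":0,"rz":10.5},{"gripper":1,"tx":0,"ty":0,"tz":0,"rx":0,"ry":0,"rz":10.5},{"gripper":1,"tx":0,"ty":0,"tz":0,"rx":0,"ry":0,"rz":10.5},{"gripper":1,"tx":0,"ty":0,"tz":0,"rx":0,"ry":0,"rz":10.5}]'
python3 -m handwheel '[{"gripper":1,"tx":0,"ty":0,"tz":0,"rx":0,"ry":0,"rz":10.5},{"gripper":1,"tx":0,"ty":0,"tz":0,"rx":0,"ry":0,"rz":10.5},{"gripper":1,"tx":0,"ty":0,"tz":0,"rx":0,"ry":0,"rz":10.5},{"gripper":1,"tx":0,"ty":0,"tz":0,"rx":0,"ry":0,"rz":10.5},{"gripper":1,"tx":0,"ty":0,"tz":0,"rx":0,"ry":0,"rz":10.5},{"gripper":1,"tx":0,"ty":0,"tz":0,"rx":0,"ry":0,"rz":10.5},{"gripper":1,"tx":0,"ty":0,"tz":0,"rx":0,"ry":0,"rz":10.5},{"gripper":1,"tx":0,"ty":0,"tz":0,"rx":0,"ry":0,"rz":10.5}]'
python3 -m handwheel '[{"gripper":1,"tx":0,"ty":0,"tz":0,"rx":0,"ry":0,"rz":10.5},{"gripper":1,"tx":0,"ty":0,"tz":0,"rx":0,"ry":0,"rz":1.5},{"gripper":1,"tx":0,"ty":0,"tz":0,"rx":0,"ry":0,"rz":0}]'
cat >> h.py <<'E'
def leanf(a):
    M=lean(a); return M@np.diag([-1,-1,1.])
E
python3 - <<'E'
from h import *
L=leanf(30)
go(toW([-98,-41,136])-182*L[:,2],L,grasp=False); print(tip())
E
```

```text
t: 20.2
ee_pos: [432.7, -164.1, 384.7]
orientation: [1.769, 2.071, 0.497]
ft_force: [0.5, 0.2, 0.4]
width: 0.3
t: 21.2
ee_pos: [432.7, -164.1, 384.7]
orientation: [2.973, 0.391, 0.792]
ft_force: [0.5, 0.3, 0.5]
width: 0.2
t: 21.58
ee_pos: [432.5, -164.1, 384.7]
orientation: [-3.024, -0.09, -0.803]
ft_force: [1.0, 0.2, -0.4]
width: 0.3
t 21.57 tcp [ 432.5 -164.1  384.7] grasp [ 432.5 -164.1  384.7] z [ 0.4952  0.0261 -0.8684] y [ 0.0585 -0.9983  0.0033] w 0.3 F [ 1.   0.2 -0.4] M [-0.04  0.32 -0.  ] q [-0.45  0.15  2.12  0.56  0.47  0.6 ]
shift mm (tool axes) [-47.7   1.1  77.7]  turn deg [0.1 0.3 0.1]
[-95.81265623 -40.06693398 226.67360826]
```

```bash
python3 -m handwheel '[{"gripper":1,"tx":-0.024,"ty":0.001,"tz":0.039,"rx":0,"ry":0,"rz":0},{"gripper":1,"tx":-0.024,"ty":0,"tz":0.039,"rx":0,"ry":0,"rz":0},{"gripper":1,"tx":0,"ty":0,"tz":0,"rx":0,"ry":0,"rz":0},{"gripper":1,"tx":0,"ty":0,"tz":0,"rx":0,"ry":0,"rz":0}]'
python3 - <<'E'
from h import *
L=leanf(30)
go(toW([-68.3,-41,84.5])-182*L[:,2],L,grasp=False); print(tip())
E
```

```text
t: 22.08
ee_pos: [430.5, -165.5, 297.8]
orientation: [-3.021, -0.086, -0.806]
ft_force: [0.5, 0.3, 1.0]
width: 0.8
t 22.07 tcp [ 430.5 -165.5  297.8] grasp [ 430.5 -165.5  297.8] z [ 0.4975  0.0272 -0.8671] y [ 0.0567 -0.9984  0.0012] w 0.8 F [0.5 0.3 1. ] M [-0.05  0.35 -0.05] q [-0.46  0.33  2.18  0.99  0.3   0.14]
shift mm (tool axes) [-2.7 -0.  62.7]  turn deg [ 0.1  0.1 -0. ]
[-97.50255134 -41.19079758 140.03648089]
```

```bash
python3 -m handwheel '[{"gripper":1,"tx":-0.001,"ty":0,"tz":0.025,"rx":0,"ry":0,"rz":0},{"gripper":1,"tx":-0.0015,"ty":0,"tz":0.025,"rx":0,"ry":0,"rz":0},{"gripper":1,"tx":0,"ty":0,"tz":0,"rx":0,"ry":0,"rz":0}]'
python3 - <<'E'
from h import *
L=leanf(30)
go(toW([-68.3,-41,84.5])-182*L[:,2],L,grasp=False); print(tip())
o,d=shot('side')
cv2.imwrite('pics/s5c.png',cv2.resize(d['image'][150:300,240:400,::-1],(640,600),interpolation=cv2.INTER_CUBIC))
E
```

```text
t: 22.45
ee_pos: [453.5, -164.1, 253.1]
orientation: [-3.02, -0.086, -0.807]
ft_force: [0.5, -0.1, -0.1]
width: 0.6
t 22.45 tcp [ 453.5 -164.1  253.1] grasp [ 453.5 -164.1  253.1] z [ 0.4982  0.0277 -0.8666] y [ 5.660e-02 -9.984e-01  6.000e-04] w 0.6 F [ 0.5 -0.1 -0.1] M [0.02 0.32 0.02] q [-0.43  0.45  2.16  1.3   0.25 -0.16]
shift mm (tool axes) [-0.4  0.1 12.4]  turn deg [ 0.1  0.1 -0. ]
[-74.30223155 -41.0445646   95.36091191]
```

View pics/s5c.png

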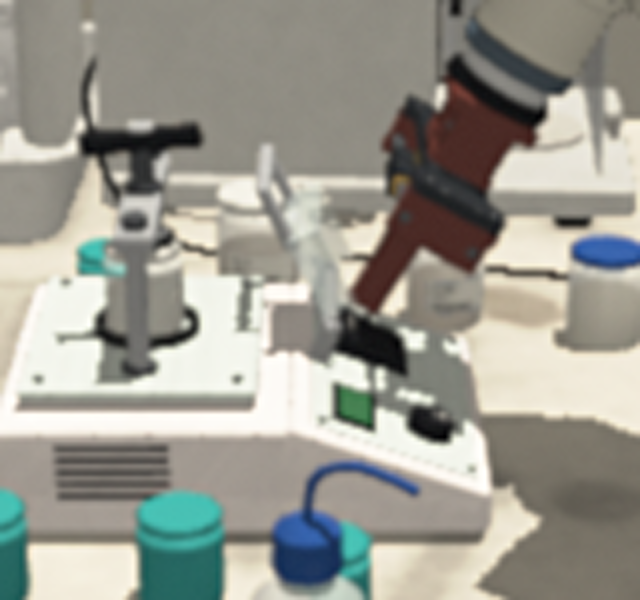

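Clear of the cover; go on pressing in small steps.

```bash
python3 -m handwheel '[{"gripper":1,"tx":0,"ty":0,"tz":0.006,"rx":0,"ry":0,"rz":0},{"gripper":1,"tx":0,"ty":0,"tz":0.005,"rx":0,"ry":0,"rz":0},{"gripper":1,"tx":0,"ty":0,"tz":0,"rx":0,"ry":0,"rz":0}]'
python3 - <<'E'
from h import *
go();print(tip())
E
python3 -m handwheel '[{"gripper":1,"tx":0,"ty":0,"tz":0.002,"rx":0,"ry":0,"rz":0},{"gripper":1,"tx":0,"ty":0,"tz":0.001,"rx":0,"ry":0,"rz":0},{"gripper":1,"tx":0,"ty":0,"tz":0,"rx":0,"ry":0,"rz":0}]'
python3 - <<'E'
from h import *
go();print(tip())
E
```

```text
t: 22.88
ee_pos: [458.2, -163.8, 243.5]
orientation: [-3.021, -0.085, -0.807]
ft_force: [-0.3, -0.4, 0.6]
width: 0.4
t 22.88 tcp [ 458.2 -163.8  243.5] grasp [ 539.4 -159.4  102.2] z [ 0.4979  0.0271 -0.8668] y [ 5.580e-02 -9.984e-01  8.000e-04] w 0.4 F [-0.3 -0.4  0.6] M [-0.04  0.38 -0.02] q [-0.43  0.47  2.15  1.38  0.24 -0.23]
[-69.63390364 -41.13000757  85.74817714]
t: 23.25
ee_pos: [459.6, -163.7, 240.3]
orientation: [-3.021, -0.084, -0.806]
ft_force: [-0.9, -0.9, 2.6]
width: 0.2
t 23.25 tcp [ 459.6 -163.7  240.3] grasp [ 540.7 -159.2   98.9] z [ 0.4972  0.0273 -0.8672] y [ 5.560e-02 -9.985e-01  5.000e-04] w 0.2 F [-0.9 -0.9  2.6] M [0.03 0.28 0.02] q [-0.43  0.48  2.15  1.4   0.24 -0.25]
[-68.36322734 -41.03229955  82.4463231 ]
```

```bash
python3 -m handwheel '[{"gripper":1,"tx":0,"ty":0,"tz":0.001,"rx":0,"ry":0,"rz":0},{"gripper":1,"tx":0,"ty":0,"tz":0.001,"rx":0,"ry":0,"rz":0},{"gripper":1,"tx":0,"ty":0,"tz":0,"rx":0,"ry":0,"rz":0}]'
python3 - <<'E'
from h import *
go();print(tip())
E
python3 -m handwheel '[{"gripper":1,"tx":0,"ty":0,"tz":0.001,"rx":0,"ry":0,"rz":0},{"gripper":1,"tx":0,"ty":0,"tz":0.001,"rx":0,"ry":0,"rz":0},{"gripper":1,"tx":0,"ty":0,"tz":0,"rx":0,"ry":0,"rz":0}]'
python3 - <<'E'
from h import *
go();print(tip())
E
```

```text
t: 23.62
ee_pos: [460.8, -163.6, 239.1]
orientation: [-3.021, -0.084, -0.808]
ft_force: [-3.4, 0.9, 10.1]
width: 0.6
t 23.62 tcp [ 460.8 -163.6  239.1] grasp [ 542.  -159.2   97.8] z [ 0.4983  0.0273 -0.8666] y [ 5.570e-02 -9.984e-01  6.000e-04] w 0.6 F [-3.4  0.9 10.1] M [0.15 0.02 0.1 ] q [-0.43  0.48  2.15  1.42  0.24 -0.27]
[-66.98234513 -41.08583214  81.35238029]
t: 24.0
ee_pos: [462.0, -163.6, 237.9]
orientation: [-3.02, -0.085, -0.81]
ft_force: [-5.9, 1.9, 17.9]
width: 0.8
t 24.0 tcp [ 462.  -163.6  237.9] grasp [ 543.4 -159.1   96.8] z [ 0.4995  0.0274 -0.8659] y [ 5.580e-02 -9.984e-01  6.000e-04] w 0.8 F [-5.9  1.9 17.9] M [ 0.35 -0.16  0.13] q [-0.42  0.49  2.15  1.43  0.24 -0.28]
[-65.54693395 -41.12198206  80.32503366]
```

```bash
python3 -m handwheel '[{"gripper":1,"tx":0,"ty":0,"tz":0.001,"rx":0,"ry":0,"rz":0},{"gripper":1,"tx":0,"ty":0,"tz":0.001,"rx":0,"ry":0,"rz":0},{"gripper":1,"tx":0,"ty":0,"tz":0,"rx":0,"ry":0,"rz":0}]'
python3 - <<'E'
from h import *
go();print(tip())
E
python3 -m handwheel '[{"gripper":1,"tx":0,"ty":0,"tz":0.001,"rx":0,"ry":0,"rz":0},{"gripper":1,"tx":0,"ty":0,"tz":0.001,"rx":0,"ry":0,"rz":0},{"gripper":1,"tx":0,"ty":0,"tz":0,"rx":0,"ry":0,"rz":0}]'
python3 - <<'E'
from h import *
go();print(tip())
o,d=shot('side')
cv2.imwrite('pics/s6c.png',cv2.resize(d['image'][190:265,290:370,::-1],(640,600),interpolation=cv2.INTER_CUBIC))
E
```

```text
t: 24.38
ee_pos: [462.2, -163.5, 237.3]
orientation: [-3.02, -0.084, -0.812]
ft_force: [-19.4, 1.5, 39.1]
width: 0.5
t 24.38 tcp [ 462.2 -163.5  237.3] grasp [ 543.8 -159.1   96.2] z [ 0.5005  0.0269 -0.8653] y [ 0.0555 -0.9985  0.0011] w 0.5 F [-19.4   1.5  39.1] M [0.44 0.24 0.17] q [-0.42  0.49  2.15  1.44  0.23 -0.29]
[-65.2000462  -41.11445738  79.8034596 ]
t: 24.75
ee_pos: [462.3, -163.4, 236.8]
orientation: [-3.02, -0.084, -0.814]
ft_force: [-34.5, 1.5, 63.3]
width: 0.7
t 24.75 tcp [ 462.3 -163.4  236.8] grasp [ 544.1 -159.1   95.8] z [ 0.5016  0.0264 -0.8647] y [ 0.0551 -0.9985  0.0015] w 0.7 F [-34.5   1.5  63.3] M [0.57 0.64 0.35] q [-0.42  0.49  2.15  1.45  0.23 -0.3 ]
[-64.89252847 -41.09909344  79.39980197]
```

View pics/s6c.png

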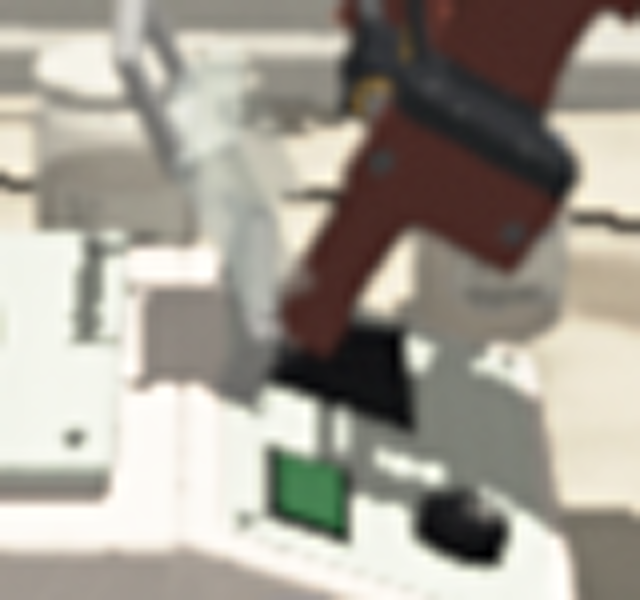

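```bash
python3 -m handwheel '[{"gripper":1,"tx":0,"ty":0,"tz":-0.01,"rx":0,"ry":0,"rz":0},{"gripper":1,"tx":0,"ty":0,"tz":-0.04,"rx":0,"ry":0,"rz":0},{"gripper":1,"tx":0,"ty":0,"tz":-0.06,"rx":0,"ry":0,"rz":0},{"gripper":1,"tx":0.02,"ty":0,"tz":-0.06,"rx":0,"ry":0,"rz":0},{"gripper":1,"tx":0,"ty":0,"tz":-0.06,"rx":0,"ry":0,"rz":0},{"gripper":1,"tx":0,"ty":0,"tz":0,"rx":0,"ry":0,"rz":0}]'
python3 - <<'E'
from h import *
go();print(tip())
for n in('wrist','side'):
    o,d=shot(n,n+'9.png')
    if n=='side': cv2.imwrite('pics/s7c.png',cv2.resize(d['image'][150:300,240:400,::-1],(640,600),interpolation=cv2.INTER_CUBIC))
    S=toS(cloud(o,d))
    for x in range(-112,-56,4):
        k=(abs(S[...,0]-x)<2)&(abs(S[...,1]+41)<22)&(S[...,2]<120)
        if k.sum():print(n,x,np.nanmedian(S[...,2][k]).round(1),k.sum())
E
```

```text
t: 25.55
ee_pos: [368.8, -169.0, 441.7]
orientation: [-3.021, -0.086, -0.82]
ft_force: [0.4, 0.1, -0.4]
width: 0.7
t 25.55 tcp [ 368.8 -169.   441.7] grasp [ 451.1 -165.1  301. ] z [ 0.5049  0.0242 -0.8628] y [ 0.0556 -0.9984  0.0045] w 0.7 F [ 0.4  0.1 -0.4] M [ 0.01  0.36 -0.01] q [-0.55 -0.04  2.17  0.51  0.62  0.61]
[-157.96998904  -41.79728826  284.6182257 ]
wrist -112 54.6 108
wrist -108 56.1 126
wrist -104 70.9 201
wrist -100 72.3 123
wrist -96 73.0 120
wrist -92 73.6 137
wrist -88 74.2 111
wrist -84 74.7 117
wrist -80 75.2 138
wrist -76 76.7 116
wrist -72 77.4 135
wrist -68 78.7 115
wrist -64 79.8 135
wrist -60 81.6 212
side -112 52.6 10
side -108 55.8 7
side -104 67.6 11
side -100 70.9 8
side -96 71.5 12
side -92 72.3 7
side -88 72.9 13
side -84 73.3 7
side -80 73.4 12
side -76 74.5 7
side -72 76.2 11
side -68 76.4 6
side -64 77.8 13
side -60 79.5 5
```

View pics/wrist9.png

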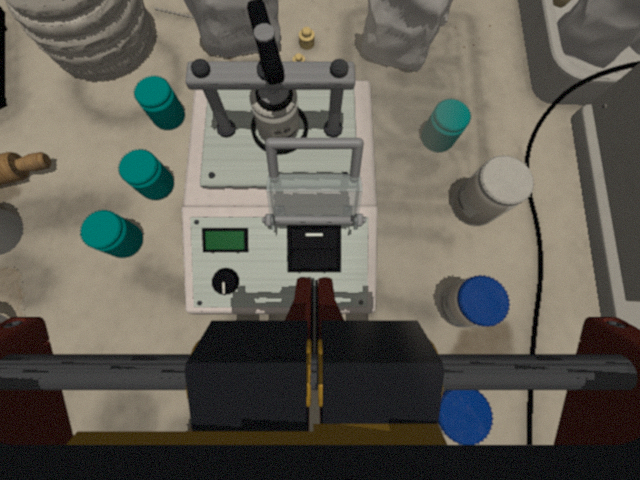

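View pics/s7c.png

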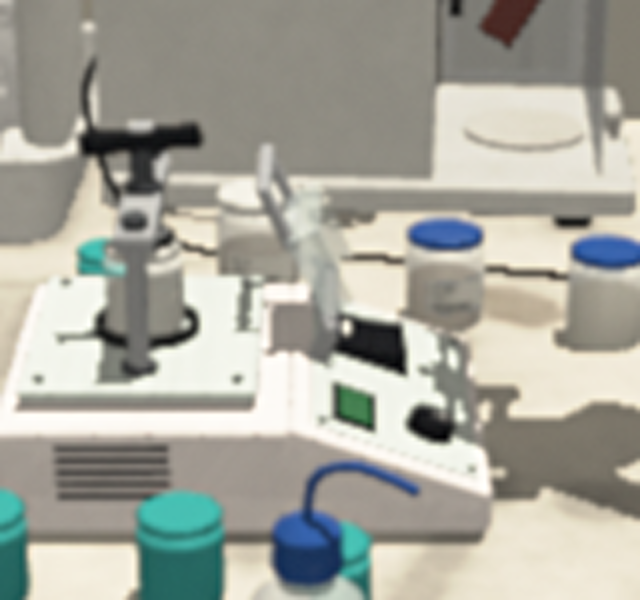

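Run:
```python
from h import *
print(ctrl.close_job())
```

```text
the job is handed in; nothing more can be done
None
```

I did all three steps in the order asked and handed the job in at about 26 s.

- **Clamp:** I turned the T-handle about 95° anticlockwise until it met the hard stop, and held about 0.6 N m there. When I first reached the stop, the torque briefly read 0.93 N m, above the 0.8 hand-tight figure, and the bar slipped a few degrees in the jaws. Before I let go the bar was steady at 0.6. Afterwards its top measured about 42 mm above the crossbar, which matches fully home.
- **Cover:** I swung it by the bow handle to about 2.27 rad and let go. It fell back to its stop and was still open in the last pictures.
- **Rocker:** I pressed it with the fingers closed and the hand leaned 30°, until the wrist force climbed sharply to about 72 N at the stop. Depth readings before and after show both halves turned by about 0.28 to 0.32 rad, matching the 0.30 rad "on" position, and it stayed there after I withdrew.

In the last pictures the jar is under its clamp and nothing else looks moved. I judged the bystanders by eye and did not measure their positions before and after. No check failed. The top and wrist cameras disagreed by about 2 mm, which I settled by yielding to the side load felt in the grip.

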